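# Reload the cup-tray loader and latch its guard

### The arm

A 7-joint arm with a two-finger parallel gripper is mounted at the origin on the work surface. World frame = base frame: x ahead of the robot, y to its left, z up, the work surface at z = 0. Lengths are in m, angles in rad, forces in N, time in s.
With the tool pointing down it reaches from about 0.425 to 0.95 m from the base axis. Payload 4.7 kg.
Tool frame: the origin (TCP) lies between the finger pads; the fingertips stand 14 mm ahead of it and the grasp point (between the pads) lies 5 mm behind it; y points along the fingers, z is the direction in which the jaws open and shut, and the axes are right-handed (so a half turn about y gives the same grasp; the last joint's range is limited). The gripper opens to 87 mm and grips with 3 to 60 N. Pads are 19 mm wide; open, the fingers measure 117 mm over their backs; the gripper's body (75 mm by 190 mm) begins 51 mm behind the grasp point.
Start: joints at [1.23, 0.469, -0.049, 1.532, 0.024, 1.141, -0.082], TCP at [0.207, -0.642, 0.237] pointing down, gripper open.
Joint ranges: [-2.59, 2.59], [-0.33, 1.99], [-1.39, 1.29], [0.1, 2.45], [-1.04, 4.18], [0.21, 1.99], [-2.66, 2.66]. Speed limits (rad/s): [2.57, 2.57, 3.14, 3.14, 3.14, 3.14, 3.14].

### API

Orientations are given as a 3x3 rotation matrix whose columns are the frame's x, y, z axes.
In Python, from station import manip, optics gives the robot as it stands.
- The arm moves only by the tool servo_tool, never from a script. Its argument "series" is text: rows parted by semicolons, each of 7 numbers parted by spaces: the shift along the world's x, y, z in m, then the turn, a rotation vector about the world's x, y, z in units of 8 degrees (1.0 is 8 degrees), then the opening, from 0 (shut) to 1 (fully open). In form: dx dy dz rx ry rz gripper; .... A call has 1 to 8 rows; each row shifts and turns the commanded pose from where the row before left it; what a row does not reach is not made up. A row lasts 1/8 s, in which the tool goes at most 62.5 mm and 10.7 degrees, less where a joint would pass 70% of its speed; a pose out of reach is approached as far as the arm can. A call is refused whole if a number of a shift passes 0.0625 or a number of a turn 1, either way. A call with a gripper value outside its range is refused whole. The fingers move at their own pace and stop on an object; "force" is the grip in N (left out, the last holds). Time passes only in rows, so rows that do not move let the fingers close. It gives the time, the measured TCP pose, the force and the opening at its end, in the units of the state.
- manip.get_state(): the state, without advancing time (a new reading comes with each control period).
- optics.read_camera(name): name is "scene" or "side" or "wrist"; returns the picture (480x640x3 uint8, red, green, blue); there is no depth.
- optics.get_calibration(name): a dict with "fovy" (degrees; the focal length in pixels is half the picture's height over the tangent of half this angle, whatever the lens; pixels are square), "cx", "cy" (the principal point, pixels), "R" (3x3) and "t" (3): a world point X has camera coordinates R X + t; the wrist camera has in their place "tool_from_camera" (4x4, takes a point from camera to tool coordinates, whose origin is the TCP and whose axes are the tool frame's). Camera axes: x right, y down, z forward; pixel columns grow to the right and rows downward; lengths in m; the calibration is good to about 2 mm. The wrist camera is an equidistant fisheye: a pixel r from the principal point sees the ray r / f radians off the axis. A picture is of the moment at which its call begins: read the wrist's pose just before it. get_calibration takes no time and is no camera call.
- manip.job_done(): hands the job in, once; it reports no verdict.
The state is a dict: "t": time; "qpos": joint angles; "dq": joint speeds; "joint_efforts": joint torques, N m; "position": TCP position; "tool_rot": TCP orientation; "contact_force": force on the tool from outside, world axes, zero at the start; "torque": the same for the moment, N m; "finger_gap": finger opening in m.
Only numpy, scipy, OpenCV 4.12 (cv2) and the standard library are available. Lean on these libraries where they do the work, as an engineer would, in place of code of your own. Each camera call takes 0.05 s, during which the arm holds its last target.

### The job

Reload the cup loader: take the two loose cup trays from the bench and stack them squarely, edges flush, on the tray already standing in its open bay, keeping them level and setting them down gently. Then push the sliding guard shut over the pile until its latch clicks and holds it fully home. Leave the other things on the bench where they are.

Things in the scene. Friction and masses are not known exactly. Their poses are not given: they have to be found in the camera images.
- loader: Low white tray loader, fixed, x -125 to 125 (rear), y -240 to 220 mm (latch end), z up from the bench. Open bay: a well x -100 to 100, y 10 to 180 mm, walls 108 mm high. A smoked guard window runs along y in two aluminium channels (beyond x +-102, 128 mm high); it stands open over the housing at the -y side and shuts towards +y.
- bay (a point): Point on the lift platform in the bay, centre of the pile's footprint, 30 mm above the bench (loader x 0, y 95 mm); axes as loader. Four steel corner lugs, 14 mm high above the platform, hold the lowest tray.
- handle (a point): Middle of the top edge of the guard's upright black push handle, 158 mm above the bench, axes as loader: a bar 110 mm long (x), 14 mm thick (y), standing on a foot 120 x 24 mm whose top is 124 mm high. Window top 118 mm high, from 18 mm ahead (+y) to 182 mm behind it. Guard home: handle at loader x -20, y 170 mm. Push it from its -y side or pinch it from above.
- latch_cap (a point): Top of the round cap on the spring catch, 165 mm above the bench with the catch down. Below it is the dark steel latch housing at the loader's latch end: x 63 to 103, y 184 to 218 mm, 152 mm high, beside the line of the handle.
- guard (a joint): How far the guard stands open, m: 0 = home on its stop, 0.205 = fully open; starts 0.18 to 0.20. Friction about 2 N. From 19 to 10 mm it rides over a spring roller catch and from 14 mm on against sprung buffers, 8 to 15 N in all; past 10 mm the catch snaps down and holds it 1 to 2 mm from home. Let go earlier, it springs back to about 15 to 22 mm.
- latch (a joint): Lift of the catch's roller and cap, m: 0 = down (also while the guard is far open), up to about 0.004 while the guard's pin passes under it; it drops back to 0 with the click.
- tray_base: Rigid white reaction-cup tray, 120 x 60 x 24 mm (x, y, z), about 140 g: flat oblong block, its top a grid of 8 x 4 small round cups; flat all round, may be turned end for end. Origin at the centre of its underside, x along its length, z up. This one already stands in the loader's bay on the platform, its length along the loader's x.
- tray_1: Rigid white reaction-cup tray, 120 x 60 x 24 mm (x, y, z), about 140 g: flat oblong block, its top a grid of 8 x 4 small round cups; flat all round, may be turned end for end. Origin at the centre of its underside, x along its length, z up. Loose on the bench, to be stacked in the bay.
- tray_2: Rigid white reaction-cup tray, 120 x 60 x 24 mm (x, y, z), about 140 g: flat oblong block, its top a grid of 8 x 4 small round cups; flat all round, may be turned end for end. Origin at the centre of its underside, x along its length, z up. Loose on the bench, to be stacked in the bay; like the other one, and either may go first.
- tube_rack: Bystander: openwork plastic tube rack, 130 x 64 mm and 68 mm high, with 18 capped tubes up to 100 mm high. Origin at the centre of its underside, x along its length, z up.
- reagent_bottle: Bystander: brown glass bottle with a white cap, 64 mm across, 135 mm high. Origin at the centre of its underside.
- beaker: Bystander: open clear glass beaker, 68 mm across, 85 mm high. Origin at the centre of its underside.
- marker: Bystander: marker pen lying on the bench, about 118 mm long (x), 13 mm thick. Origin under its middle.

How it is judged:
On the way:
1. the three trays stand in the bay as one square pile, the guard still open (distance between tray_base and bay below 0.005 m and angle between tray_base's own z axis and vertical below 0.06 rad and ((x of tray_1 in the frame of tray_base between -0.006 and 0.006 m and y of tray_1 in the frame of tray_base between -0.006 and 0.006 m and z of tray_1 in the frame of tray_base between 0.021 and 0.027 m and angle between the x axis of each of tray_1, tray_2 and the x axis of tray_base, either way round below 0.087 rad and angle between the z axis of each of tray_1, tray_2 and the z axis of tray_base, either way round below 0.06 rad and linear speed of each of tray_1, tray_2 below 0.02 m/s and x of tray_2 in the frame of tray_base between -0.006 and 0.006 m and y of tray_2 in the frame of tray_base between -0.006 and 0.006 m and z of tray_2 in the frame of tray_base between 0.045 and 0.051 m) or (x of tray_2 in the frame of tray_base between -0.006 and 0.006 m and y of tray_2 in the frame of tray_base between -0.006 and 0.006 m and z of tray_2 in the frame of tray_base between 0.021 and 0.027 m and angle between the x axis of each of tray_2, tray_1 and the x axis of tray_base, either way round below 0.087 rad and angle between the z axis of each of tray_2, tray_1 and the z axis of tray_base, either way round below 0.06 rad and linear speed of each of tray_2, tray_1 below 0.02 m/s and x of tray_1 in the frame of tray_base between -0.006 and 0.006 m and y of tray_1 in the frame of tray_base between -0.006 and 0.006 m and z of tray_1 in the frame of tray_base between 0.045 and 0.051 m)) and value of joint guard above 0.05 m), for 0.2 s.
At the end, for the whole second after the job is handed in: The two loose trays lie flat on the tray in the loader's bay, one on the other, each within 6 mm (in x and in y) and 5 degrees of the lowest tray, which is still in its lugs; all are released and still. The guard is less than 4 mm from home with the catch down behind its pin, and stays there (distance between tray_base and bay below 0.005 m and angle between tray_base's own z axis and vertical below 0.06 rad and ((x of tray_1 in the frame of tray_base between -0.006 and 0.006 m and y of tray_1 in the frame of tray_base between -0.006 and 0.006 m and z of tray_1 in the frame of tray_base between 0.021 and 0.027 m and angle between the x axis of each of tray_1, tray_2 and the x axis of tray_base, either way round below 0.087 rad and angle between the z axis of each of tray_1, tray_2 and the z axis of tray_base, either way round below 0.06 rad and linear speed of each of tray_1, tray_2 below 0.02 m/s and x of tray_2 in the frame of tray_base between -0.006 and 0.006 m and y of tray_2 in the frame of tray_base between -0.006 and 0.006 m and z of tray_2 in the frame of tray_base between 0.045 and 0.051 m) or (x of tray_2 in the frame of tray_base between -0.006 and 0.006 m and y of tray_2 in the frame of tray_base between -0.006 and 0.006 m and z of tray_2 in the frame of tray_base between 0.021 and 0.027 m and angle between the x axis of each of tray_2, tray_1 and the x axis of tray_base, either way round below 0.087 rad and angle between the z axis of each of tray_2, tray_1 and the z axis of tray_base, either way round below 0.06 rad and linear speed of each of tray_2, tray_1 below 0.02 m/s and x of tray_1 in the frame of tray_base between -0.006 and 0.006 m and y of tray_1 in the frame of tray_base between -0.006 and 0.006 m and z of tray_1 in the frame of tray_base between 0.045 and 0.051 m)) and value of joint guard below 0.004 m and value of joint latch below 0.0015 m and velocity of joint guard between -0.01 and 0.01 m/s); the robot touches nothing.
It fails at once if a cup tray is tipped more than about 35 degrees, so that cups would fall out (angle between any of tray_1, tray_2, tray_base's own z axis and vertical above 0.6 rad).
It fails at once if a tray is let fall instead of set down (it moves faster than 0.45 m/s, a drop of about 10 mm, with no finger on it) ((linear speed of tray_1 above 0.45 m/s and contact force between the fingers and tray_1 below 0.1 N) or (linear speed of tray_2 above 0.45 m/s and contact force between the fingers and tray_2 below 0.1 N) or (linear speed of tray_base above 0.45 m/s and contact force between the fingers and tray_base below 0.1 N)).
It fails at once if a tray is rammed or pressed hard onto the pile (more than 60 N between two trays) (contact force between tray_1 and tray_2 above 60 N or contact force between any of tray_1, tray_2 and tray_base above 60 N).
It fails at once if one of the other things on the bench is shoved more than 30 mm (distance of any of tube_rack, reagent_bottle, beaker, marker from where it was at the start of the episode above 0.03 m).
It fails at once if one of the other things on the bench is knocked over (angle between any of tube_rack, reagent_bottle, beaker, marker's own z axis and vertical above 0.5 rad).
It also fails if it takes over 72 s, if anything falls off the work surface, if the arm or the gripper's body presses on something with over 40 N, if the wrist force passes 120 N, or if a joint passes its speed limit or range.

## Working session

There is one attempt and no reset: what is moved stays moved. The work goes in short steps, Python scripts to look and compute and a tool call to move; the robot and the scene stay as the last step left them, time stands still between calls to the robot, and variables do not carry over. Pictures are saved under pics/ and viewed, and the job is handed in when it is done.

Besides the shell and the picture viewer there is one more tool, called after "Emit:" as a command line: name --argument value ..., lists and objects as JSON in quotes. servo_tool: Moves the arm, as the interface text tells. Its arguments: {"type":"object","properties":{"series":{"type":"string"},"force":{"type":"number"}},"required":["series"]}

```bash
ls; mkdir -p pics; cat > h.py <<'E'
import numpy as np, cv2, json
from station import manip, optics
def snap(n,f):
    im=optics.read_camera(n); cv2.imwrite('pics/'+f,im[:,:,::-1]); return im
E
python3 - <<'E'
from h import *
s=manip.get_state(); print(s)
for n in ['scene','side','wrist']:
    print(n,optics.get_calibration(n))
    snap(n,n+'0.png')
E
```

```text
pics
{'t': 0.0, 'qpos': array([ 1.23010542,  0.46945941, -0.04859477,  1.53366466,  0.02410789,
        1.14095817, -0.08227512]), 'dq': array([-0.00238454, -0.00062132,  0.00044389, -0.0010885 , -0.00047296,
        0.00143594,  0.0011974 ]), 'joint_efforts': array([ 4.48054552e-04, -5.07964718e+01, -8.06722627e-02, -2.36148459e+01,
       -6.12925272e-02,  3.80430452e-02,  1.80007646e-04]), 'position': array([ 0.20690732, -0.6419304 ,  0.23549966]), 'tool_rot': array([[-9.51767583e-01, -6.54384849e-04,  3.06819229e-01],
       [-3.06819918e-01,  1.78767268e-03, -9.51765907e-01],
       [ 7.43288364e-05, -9.99998188e-01, -1.90222721e-03]]), 'contact_force': array([0.78105739, 0.45842675, 0.82543431]), 'torque': array([ 0.01086029, -0.04708052, -0.02286093]), 'finger_gap': 0.08709506157001605}
scene {'fovy': 52.084371026199534, 'cx': 326.991334290683, 'cy': 244.09043196191365, 'R': array([[ 0.05284185, -0.99849543, -0.01464951],
       [-0.74945302, -0.02995867, -0.66137935],
       [ 0.65994539,  0.04592763, -0.74990849]]), 't': array([0.13800689, 0.51164645, 0.69902615])}
side {'fovy': 48.28530475730919, 'cx': 325.24396245772783, 'cy': 236.5059581602883, 'R': array([[-0.33711482, -0.94145226,  0.00460861],
       [-0.79059045,  0.28042954, -0.54435834],
       [ 0.511195  , -0.18715479, -0.83884012]]), 't': array([0.34154453, 0.43491737, 0.81613893])}
wrist {'fovy': 65.70646984690485, 'cx': 314.0734650381625, 'cy': 239.3928222475085, 'tool_from_camera': array([[ 5.48010658e-05,  9.64075785e-01,  2.65627329e-01,
        -7.23915032e-02],
       [-7.07982885e-04, -2.65627225e-01,  9.64075555e-01,
        -1.47798355e-01],
       [ 9.99999748e-01, -2.40891971e-04,  6.67992501e-04,
        -3.69280690e-04],
       [ 0.00000000e+00,  0.00000000e+00,  0.00000000e+00,
         1.00000000e+00]])}
```

View pics/scene0.png

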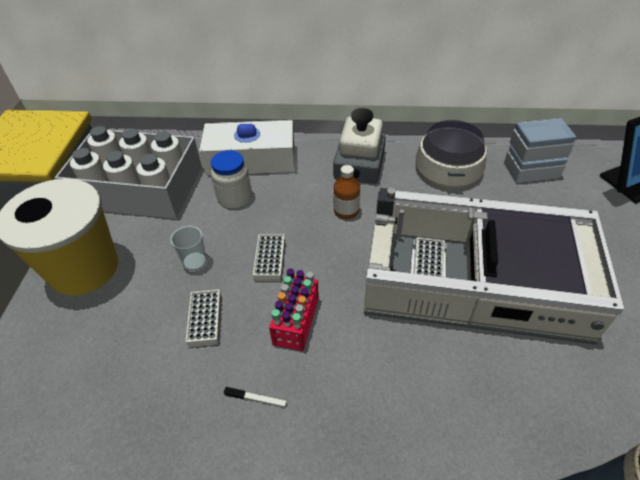

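View pics/side0.png

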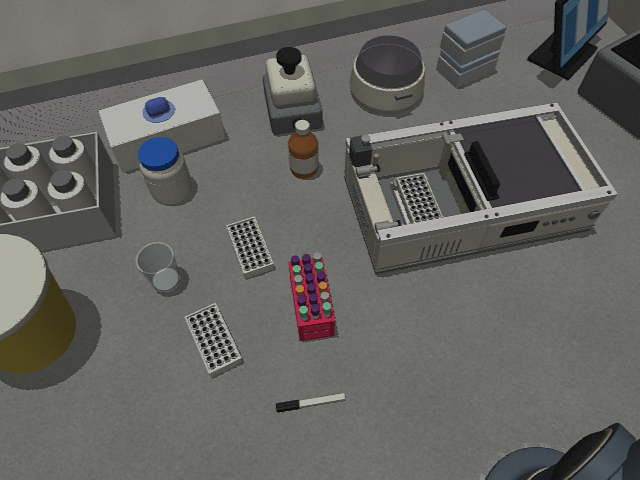

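View pics/wrist0.png

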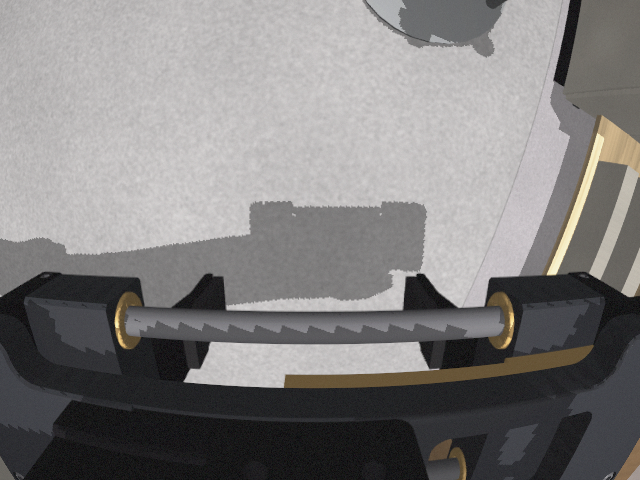

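Both loose trays, the loader, the bay tray and the open guard are in view. I'll enlarge the parts I need to measure.

```bash
cat >> h.py <<'E'
def crop(im,x,y,w,h,k,f):
    c=cv2.resize(im[y:y+h,x:x+w],None,fx=k,fy=k,interpolation=cv2.INTER_CUBIC)
    for i in range(0,w,10):
        cv2.line(c,(i*k,0),(i*k,8 if i%50 else 20),(255,0,0),1)
        if i%20==0: cv2.putText(c,str(x+i),(i*k,30),0,.4,(0,0,255),1)
    for i in range(0,h,10):
        cv2.line(c,(0,i*k),(8,i*k),(255,0,0),1)
        if i%20==0: cv2.putText(c,str(y+i),(10,i*k+4),0,.4,(0,0,255),1)
    cv2.imwrite('pics/'+f,c)
E
python3 - <<'E'
from h import *
a=cv2.imread('pics/scene0.png'); b=cv2.imread('pics/side0.png')
crop(a,180,225,120,130,5,'c1.png'[:0]+'c1.png') if 0 else None
c=lambda im,x,y,w,h,k,f: crop(im,x,y,w,h,k,f)
c(a,180,225,130,96,6,'a_tr.png'); c(a,180,270,100,90,6,'a_tr2.png')
c(b,175,210,130,96,6,'b_tr.png'); c(b,170,290,100,96,6,'b_tr2.png')
c(a,355,185,260,150,3,'a_ld.png'); c(b,335,95,290,180,2,'b_ld.png')
E
python3 -c "
import cv2,numpy as np
p=lambda f:cv2.resize(cv2.imread('pics/'+f),(780,576))
"
```

```text
(no output)
```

View pics/a_tr.png

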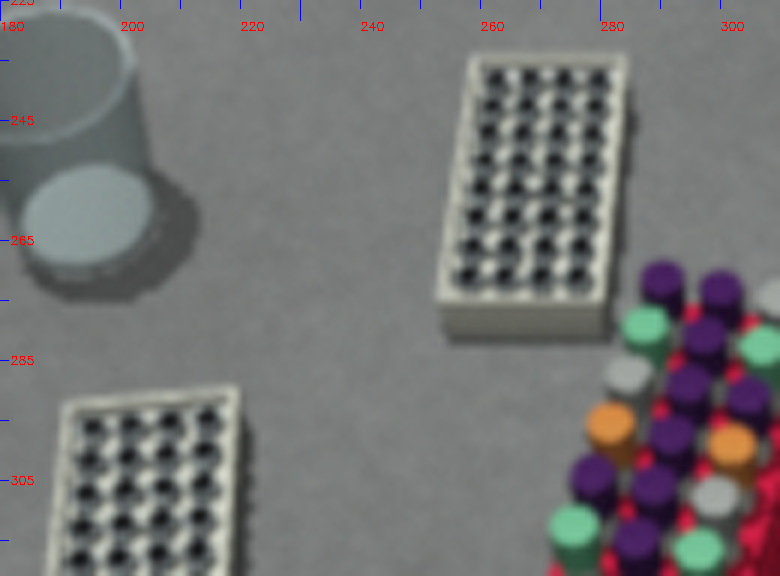

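View pics/a_tr2.png

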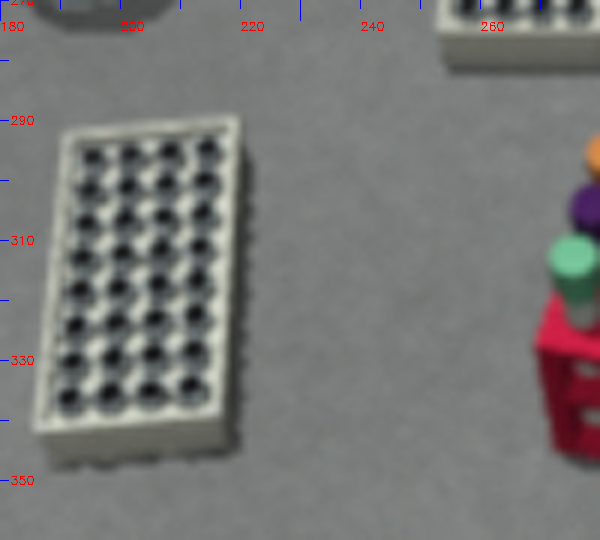

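View pics/b_tr.png

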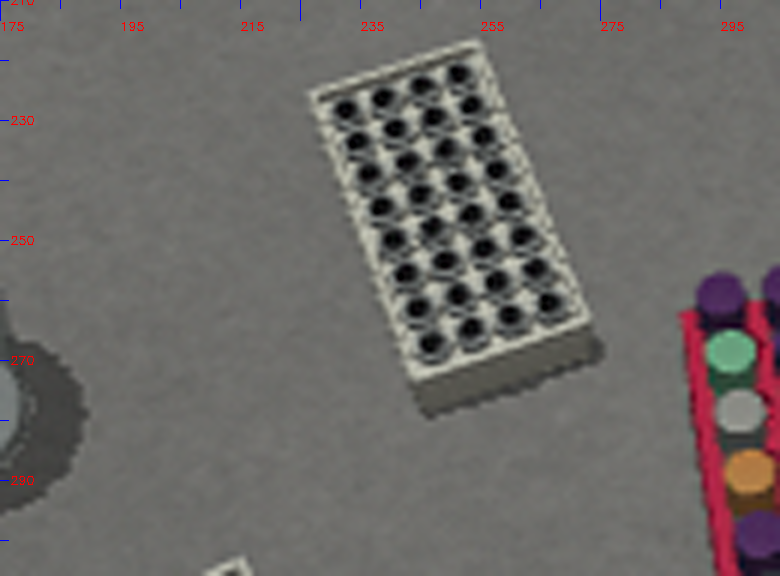

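View pics/b_tr2.png

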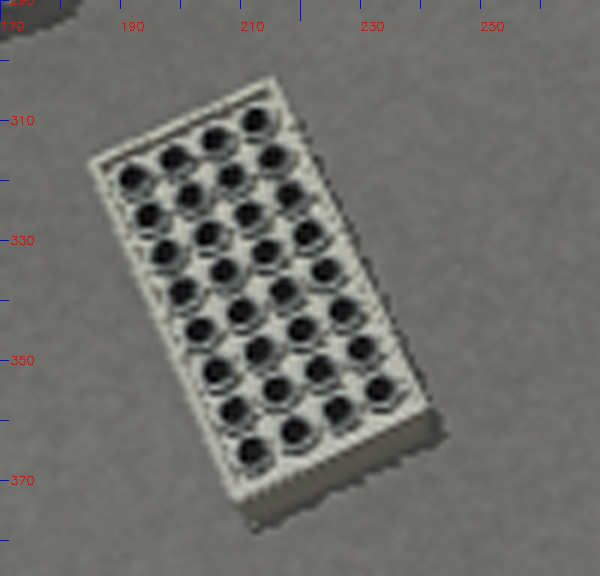

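View pics/a_ld.png

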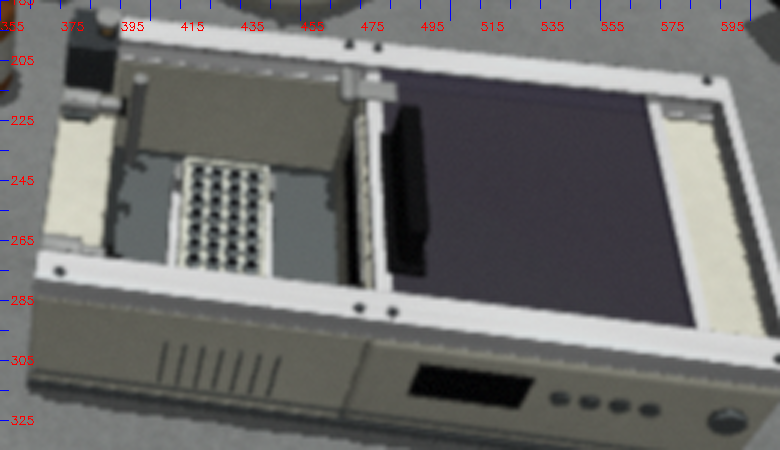

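View pics/b_ld.png

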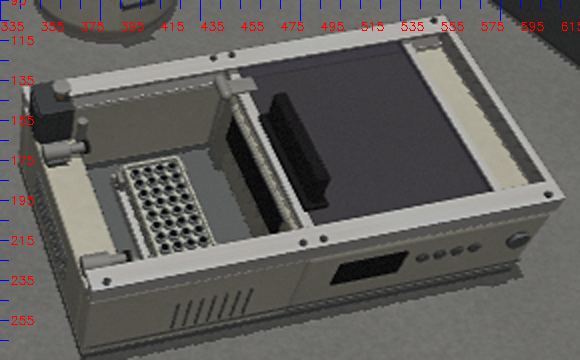

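```bash

python3 - <<'E'
from h import *
a=cv2.imread('pics/scene0.png'); b=cv2.imread('pics/side0.png')
crop(a,360,185,120,100,6,'a_bay.png'); crop(b,370,160,100,80,7,'b_bay.png')
crop(b,340,120,130,96,6,'b_lat.png');crop(a,265,260,70,95,6,'a_rk.png')
E
```

```text
(no output)
```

View pics/a_bay.png

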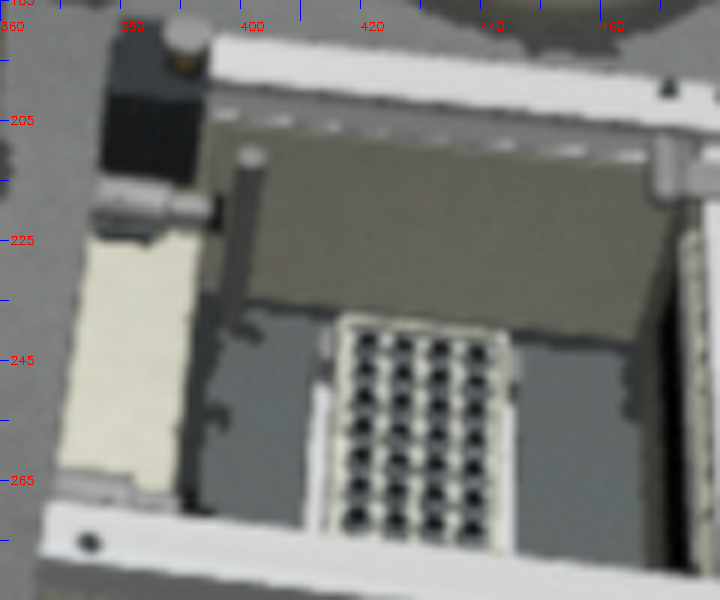

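View pics/b_bay.png

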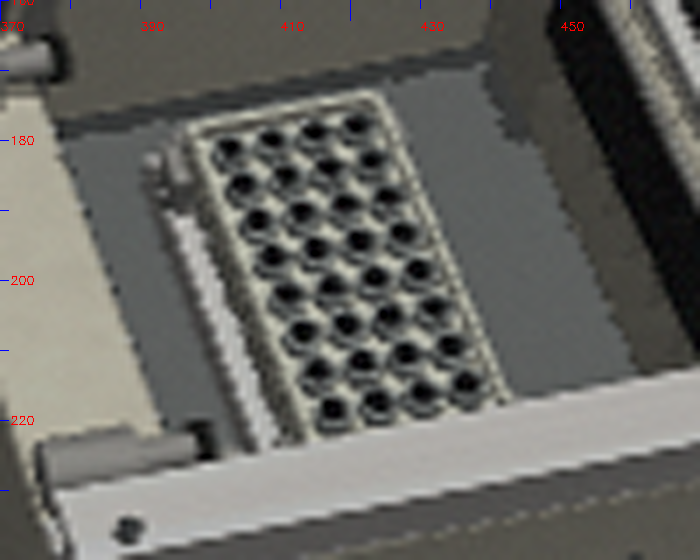

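View pics/b_lat.png

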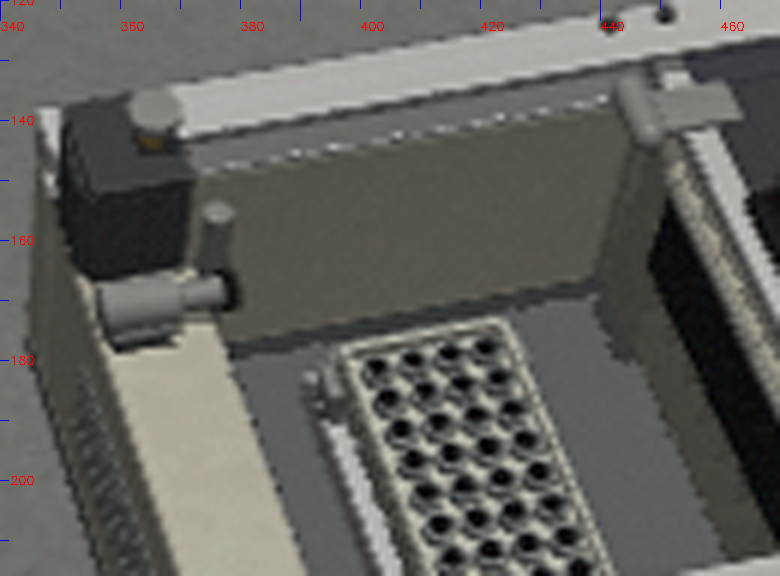

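View pics/a_rk.png

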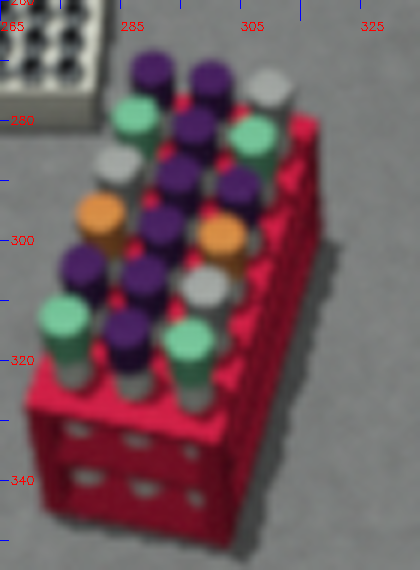

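```bash
cat > fit.py <<'E'
from h import *
from scipy.optimize import least_squares
C={n:optics.get_calibration(n) for n in('scene','side')}
def proj(n,X):
    c=C[n]; f=240/np.tan(np.radians(c['fovy'])/2); p=np.atleast_2d(X)@c['R'].T+c['t']
    return np.c_[f*p[:,0]/p[:,2]+c['cx'],f*p[:,1]/p[:,2]+c['cy']]
def ray(n,uv,z):
    c=C[n]; f=240/np.tan(np.radians(c['fovy'])/2)
    d=c['R'].T@np.array([(uv[0]-c['cx'])/f,(uv[1]-c['cy'])/f,1]); o=-c['R'].T@c['t']
    return o+d*(z-o[2])/d[2]
def pc(l,o,k): return np.array(o)+(np.array(l,float)+.5)/k-.5
# order TL TR BR BL : TL = +x,+y ; TR=+x,-y; BR=-x,-y; BL=-x,+y
S=np.array([[1,1],[1,-1],[-1,-1],[-1,1]])
E
cat > fit1.py <<'E'
from fit import *
obs={
'A':dict(z=0,scene=(pc([(471,55),(628,55),(606,302),(438,300)],(180,225),6),pc([(496,80),(598,80),(578,276),(466,275)],(180,225),6)),
 side=(pc([(308,95),(480,38),(592,322),(414,381)],(175,210),6),pc([(346,110),(458,74),(547,303),(431,344)],(175,210),6))),
'B':dict(z=0,scene=(pc([(64,131),(240,117),(221,417),(35,432)],(180,270),6),pc([(92,157),(207,150),(190,390),(70,400)],(180,270),6)),
 side=(pc([(90,160),(273,78),(428,406),(235,500)],(170,290),6),pc([(133,180),(256,121),(379,390),(252,453)],(170,290),6))),
'0':dict(z=.03,scene=(pc([(338,314),(508,330)],(360,185),6),pc([(365,342),(477,350),(470,524),(356,518)],(360,185),6)),
 side=(pc([(190,125),(380,92)],(370,160),7),pc([(229,150),(358,125),(466,383),(333,409)],(370,160),7)))}
def res(p,split=False):
    px,py,d=p[:3]; out={}
    for i,k in enumerate('AB0'):
        x,y,a=p[3+3*i:6+3*i]; R=np.array([[np.cos(a),-np.sin(a)],[np.sin(a),np.cos(a)]])
        for n in('scene','side'):
            co,cu=obs[k][n]
            q=(S*[.06,.03])@R.T+[x,y]; q=np.c_[q,np.full(4,obs[k]['z']+.024)]
            out[k,n,'co']=(proj(n,q)[:len(co)]-co)
            q=(S*[3.5*px,1.5*py])@R.T+[x,y]; q=np.c_[q,np.full(4,obs[k]['z']+.024-d)]
            out[k,n,'cu']=proj(n,q)-cu
    return out if split else np.concatenate([v.ravel() for v in out.values()])
p0=[.0135,.0135,.005, .6,.15,0,.5,.25,0,.6,-.15,0]
r=least_squares(res,p0,loss='soft_l1'); np.set_printoptions(precision=4,suppress=True)
print(r.x); 
for k,v in res(r.x,True).items(): print(k,'mean',v.mean(0),'rms',v.std())
if __name__=='__main__':
  print('handle ends etc')
  for lbl,n,uv,z in [
   ]: print(lbl,ray(n,uv,z))
E
python3 fit1.py
```

```text
[ 0.0137  0.0132 -0.0007  0.6212  0.3009  0.0386  0.4546  0.414   0.1485
  0.5952 -0.0506 -0.1186]
('A', 'scene', 'co') mean [ 0.2587 -0.0202] rms 0.2668069579876677
('A', 'scene', 'cu') mean [ 0.4645 -0.4318] rms 0.48035421226931124
('A', 'side', 'co') mean [-0.419   0.4394] rms 0.47738009502766043
('A', 'side', 'cu') mean [-0.0035  0.2079] rms 0.19356483795303836
('B', 'scene', 'co') mean [ 0.3535 -0.1389] rms 0.37315199025197565
('B', 'scene', 'cu') mean [ 0.3721 -0.673 ] rms 0.586594337007296
('B', 'side', 'co') mean [-0.2172  0.7156] rms 0.5286850332514214
('B', 'side', 'cu') mean [-0.0942  0.2321] rms 0.21978080884071463
('0', 'scene', 'co') mean [ 0.518  -0.0373] rms 0.46787596558976374
('0', 'scene', 'cu') mean [0.5705 2.2763] rms 2.016729687450028
('0', 'side', 'co') mean [-0.9679 -0.087 ] rms 0.46189292062036974
('0', 'side', 'cu') mean [-0.4223 -0.0276] rms 0.2268945531285286
handle ends etc
```

```bash
python3 - <<'E'
s=open('fit1.py').read()
s=s.replace("q=(S*[3.5*px,1.5*py])@R.T","SS=S*[3.5*px,1.5*py]\n            if k=='0' and n=='scene': SS[2:,0]=-2.5*px\n            q=SS@R.T")
open('fit1.py','w').write(s)
E
python3 fit1.py
```

```text
[ 0.0138  0.0132 -0.0002  0.6214  0.3009  0.0387  0.4547  0.414   0.1487
  0.5948 -0.0506 -0.1153]
('A', 'scene', 'co') mean [ 0.2652 -0.0815] rms 0.28721642389986346
('A', 'scene', 'cu') mean [ 0.491  -0.3586] rms 0.46046078814185976
('A', 'side', 'co') mean [-0.4475  0.3678] rms 0.4572914833717023
('A', 'side', 'cu') mean [-0.004   0.2623] rms 0.18973511925580933
('B', 'scene', 'co') mean [ 0.3505 -0.191 ] rms 0.39135640043570946
('B', 'scene', 'cu') mean [ 0.4135 -0.5958] rms 0.5464680172225179
('B', 'side', 'co') mean [-0.2518  0.6596] rms 0.5181254854424971
('B', 'side', 'cu') mean [-0.0825  0.28  ] rms 0.21297779937810143
('0', 'scene', 'co') mean [0.4583 0.0878] rms 0.4083540451811548
('0', 'scene', 'cu') mean [ 0.6803 -0.0239] rms 0.5347910087893286
('0', 'side', 'co') mean [-0.9632  0.0669] rms 0.5356248186112844
('0', 'side', 'cu') mean [-0.3532  0.257 ] rms 0.3259456652720626
handle ends etc
```

```bash
cat > ov.py <<'E'
from fit import *
import sys
a=-0.1153; B=np.array([.5948,-.0506]); R=np.array([[np.cos(a),-np.sin(a)],[np.sin(a),np.cos(a)]])
O=B-R@[0,.095]
def L(p): p=np.atleast_2d(np.array(p,float)); return np.c_[p[:,:2]@R.T+O,p[:,2]]
print('loader O',O)
g=.19
hy=.170-g
polys=[[(x,y,.128) for x,y in((-.125,-.24),(.125,-.24),(.125,.22),(-.125,.22))],
 [(x,y,.03) for x,y in((-.1,.01),(.1,.01),(.1,.18),(-.1,.18))],
 [(x,y,.158) for x,y in((-.075,hy-.007),(.035,hy-.007),(.035,hy+.007),(-.075,hy+.007))],
 [(x,y,.152) for x,y in((.063,.184),(.103,.184),(.103,.218),(.063,.218))],
 [(x,y,.124) for x,y in((-.08,hy-.012),(.04,hy-.012),(.04,hy+.012),(-.08,hy+.012))]]
for n,o in(('scene',(355,185)),('side',(335,95))):
    im=cv2.imread(f'pics/{n}0.png'); k=3 if n=='scene' else 3
    c=cv2.resize(im[o[1]:o[1]+170,o[0]:o[0]+260],None,fx=k,fy=k,interpolation=cv2.INTER_CUBIC)
    for i,P in enumerate(polys):
        q=(proj(n,L(P))-o+.5)*k-.5
        cv2.polylines(c,[np.int32(np.round(q))],True,[(0,0,255),(0,255,0),(255,0,255),(0,255,255),(255,255,0)][i],1)
    cv2.imwrite(f'pics/ov_{n}.png',c)
E
python3 ov.py
```

```text
loader O [ 0.58387075 -0.14496923]
```

View pics/ov_scene.png

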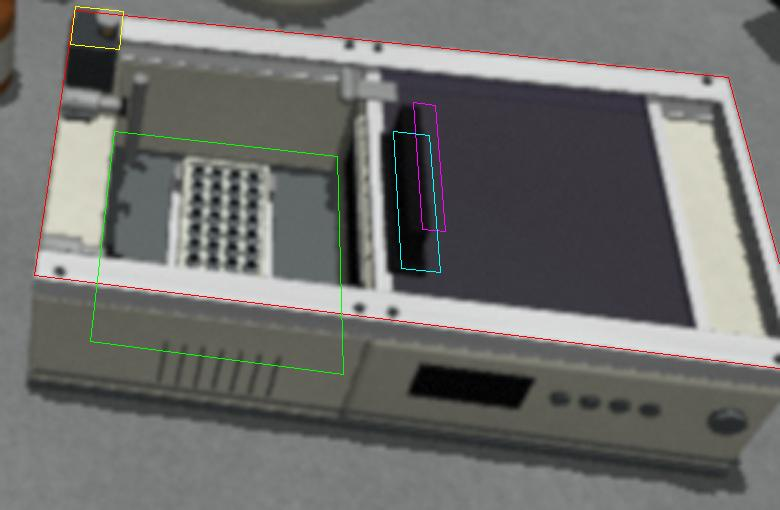

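View pics/ov_side.png

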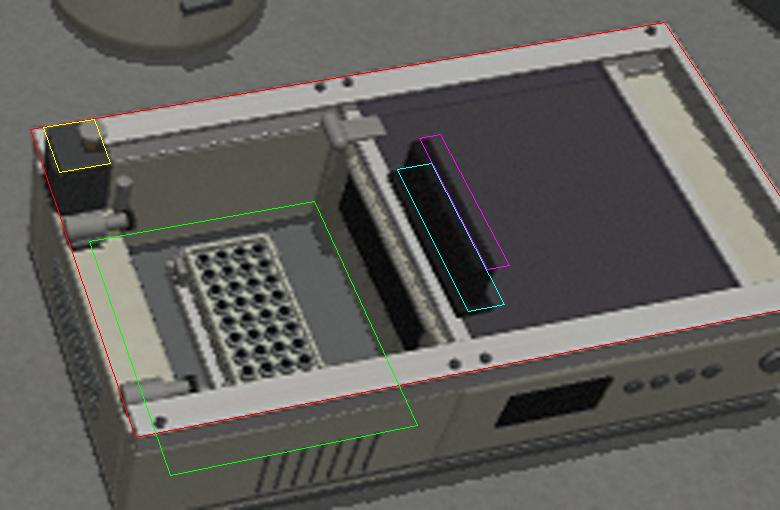

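```bash
sed -i 's/^g=.19/g=float(sys.argv[1])/' ov.py; python3 ov.py .18; python3 - <<'E'
from fit import *
np.set_printoptions(precision=4,suppress=True)
for l,u in(('FL',(35,400)),('FR',(225,440)),('RR',(318,122))): print('rack',l,ray('scene',pc(u,(265,260),6),.068)[:2])
for l,u in(('FL',(65,310)),('FR',(190,335)),('RR',(268,83)),('RL',(152,65))): print('tube',l,ray('scene',pc(u,(265,260),6),.098)[:2])
print('beaker base centre',ray('scene',(194,261),0)); print('bk rim left/right/back',[ray('scene',u,.085)[:2] for u in((172,239),(204,239),(188,229))])
print('bottle base',ray('scene',(347,212),0)[:2], ray('scene',(347,172),.135)[:2])
a=np.array
# dims in tray A grip frame
for nm,c,yaw in(('A',(.6214,.3009),.0387),('B',(.4547,.4140),.1487)):
    print(nm,[ (k,np.round([np.cos(yaw)*(p[0]-c[0])+np.sin(yaw)*(p[1]-c[1]),-np.sin(yaw)*(p[0]-c[0])+np.cos(yaw)*(p[1]-c[1])],3)) for k,p in (('tubeRL',ray('scene',pc((152,65),(265,260),6),.098)),('tubeRR',ray('scene',pc((268,83),(265,260),6),.098)),('bk',ray('scene',(188,239),.085)))])
E
```

```text
loader O [ 0.58387075 -0.14496923]
rack FL [0.405  0.2657]
rack FR [0.3932 0.2046]
rack RR [0.5182 0.1838]
tube FL [0.4193 0.2551]
tube FR [0.4118 0.2154]
tube RR [0.5108 0.199 ]
tube RL [0.5168 0.238 ]
beaker base centre [0.612  0.4756 0.    ]
bk rim left/right/back [array([0.6022, 0.5025]), array([0.6049, 0.4334]), array([0.6328, 0.475 ])]
bottle base [0.7841 0.1298] [0.777  0.1318]
A [('tubeRL', array([-0.107, -0.059])), ('tubeRR', array([-0.114, -0.098])), ('bk', array([-0.011,  0.168]))]
B [('tubeRL', array([ 0.035, -0.183])), ('tubeRR', array([ 0.024, -0.221])), ('bk', array([0.155, 0.031]))]
```

View pics/ov_scene.png

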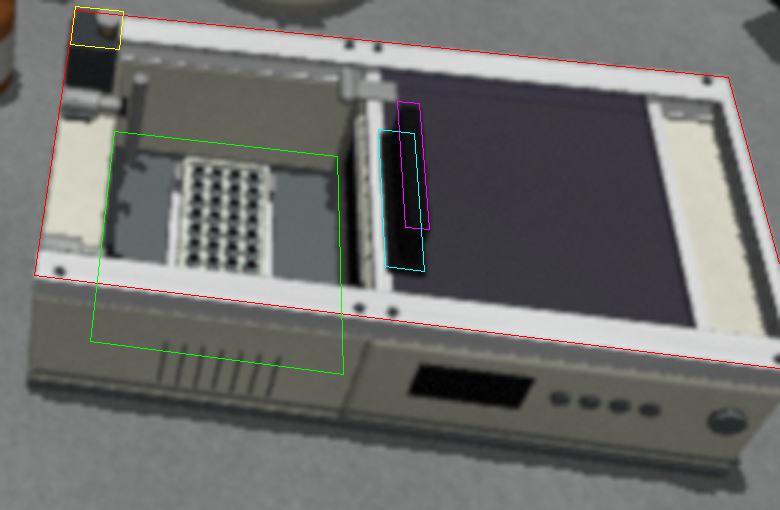

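View pics/ov_side.png

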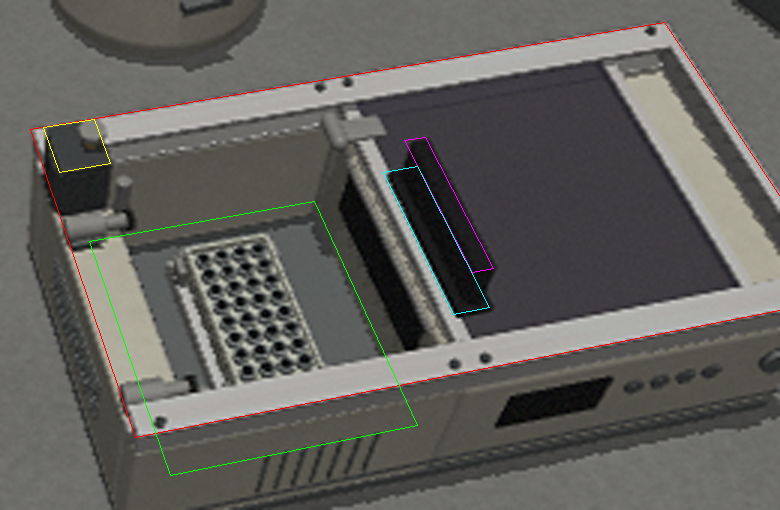

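Emit:
servo_tool --series "0.03 0.0443 0 0 0 -0.38 0;0.03 0.0443 0 0 0 -0.38 0;0.03 0.0443 0 0 0 -0.38 0;0.03 0.0443 0 0 0 -0.38 0;0.03 0.0443 0 0 0 -0.38 0;0.03 0.0443 0 0 0 -0.38 0;0.03 0.0443 0 0 0 -0.38 0;0.03 0.0443 0 0 0 -0.38 0" --force 30

```text
t: 1.15
position: [0.4477, -0.2865, 0.2365]
tool_rot: [[-0.993, -0.0, -0.114], [0.114, -0.0, -0.993], [0.0, -1.0, 0.0]]
contact_force: [0.4, -0.1, 1.0]
finger_gap: 0.0149
```

Emit:
servo_tool --series "0.03 0.0443 0 0 0 0 0;0.03 0.0443 0 0 0 0 0;0.03 0.0443 0 0 0 0 0;0.03 0.0443 0 0 0 0 0;0 0 0 0 0 0 0;0 0 0 0 0 0 0"

```text
t: 1.9
position: [0.5667, -0.1113, 0.2361]
tool_rot: [[-0.994, -0.001, -0.112], [0.112, -0.001, -0.994], [0.001, -1.0, 0.001]]
contact_force: [0.3, 0.7, 0.2]
finger_gap: 0.0002
```

```bash
cat > st.py <<'E'
from h import *
np.set_printoptions(precision=4,suppress=True)
s=manip.get_state(); p=s['position']; z=s['tool_rot'][:,2]
a=-0.1153; B=np.array([.5948,-.0506]); R=np.array([[np.cos(a),-np.sin(a)],[np.sin(a),np.cos(a)]]); O=B-R@[0,.095]
print('t',round(s['t'],2),'pos',p,'loader',R.T@(p[:2]-O),'jawang',np.degrees(np.arctan2(z[1],z[0])),'tooly',s['tool_rot'][:,1],'F',s['contact_force'],'gap',s['finger_gap'])
E
python3 st.py
```

```text
t 1.9 pos [ 0.5667 -0.1113  0.2361] loader [-0.021   0.0314] jawang -96.45296136645801 tooly [-0.0012 -0.0006 -1.    ] F [0.338  0.6811 0.2264] gap 0.0002382826319868149
```

Emit:
servo_tool --series "0 0 -0.045 0 0 0 0;0 0 -0.045 0 0 0 0;-0.0008 -0.007 0 0 0 0 0;-0.0008 -0.007 0 0 0 0 0;-0.0008 -0.007 0 0 0 0 0;-0.0008 -0.007 0 0 0 0 0;-0.0008 -0.007 0 0 0 0 0;-0.0008 -0.006 0 0 0 0 0"

```text
t: 2.9
position: [0.5632, -0.1516, 0.1474]
tool_rot: [[-0.994, 0.002, -0.112], [0.112, 0.0, -0.994], [-0.002, -1.0, -0.001]]
contact_force: [0.6, 2.8, 3.5]
finger_gap: 0.0011
```

```bash
python3 st.py
```

```text
t 2.9 pos [ 0.5632 -0.1516  0.1474] loader [-0.0198 -0.009 ] jawang -96.41522489879357 tooly [ 0.0023  0.0003 -1.    ] F [0.5665 2.7967 3.4706] gap 0.0011392999532029555
```

Emit:
servo_tool --series "-0.0004 -0.003 0 0 0 0 0;0 -0.0005 0 0 0 0 0;0.001 0.01 0.01 0 0 0 0;0.002 0.015 0.05 0 0 0 0;0.0065 0.052 0.02 0 0 0.2 1;0.0065 0.053 0 0 0 0.2 1;0.0065 0.053 0 0 0 0.2 1;0.0065 0.053 0 0 0 0.2 1"

```text
t: 3.9
position: [0.5904, 0.0824, 0.2269]
tool_rot: [[-1.0, -0.0, 0.0], [-0.0, -0.001, -1.0], [0.0, -1.0, 0.001]]
contact_force: [0.5, 0.0, -0.2]
finger_gap: 0.0329
```

Emit:
servo_tool --series "0.0065 0.053 0 0 0 0.2 1;0.0065 0.053 0 0 0 0 1;0.0065 0.053 0 0 0 0 1;0.0065 0.053 0 0 0 0 1;0 0 0 0 0 0 1;0 0 0 0 0 0 1"

```text
t: 4.65
position: [0.6165, 0.2922, 0.2262]
tool_rot: [[-1.0, -0.001, 0.027], [-0.027, -0.002, -1.0], [0.001, -1.0, 0.002]]
contact_force: [0.6, -0.4, -0.4]
finger_gap: 0.0852
```

```bash
python3 st.py; python3 - <<'E'
from h import *
snap('wrist','w1.png'); im=snap('side','s1.png')
E
python3 st.py
```

```text
t 4.65 pos [0.6165 0.2922 0.2262] loader [-0.0179  0.438 ] jawang -88.42933494733924 tooly [-0.0007 -0.0019 -1.    ] F [ 0.5998 -0.3562 -0.3555] gap 0.08522910267309658
t 4.75 pos [0.6172 0.2907 0.2265] loader [-0.017   0.4366] jawang -88.57829604134508 tooly [-0.     -0.0018 -1.    ] F [-0.079   0.5231  0.504 ] gap 0.08618010716564435
```

View pics/w1.png

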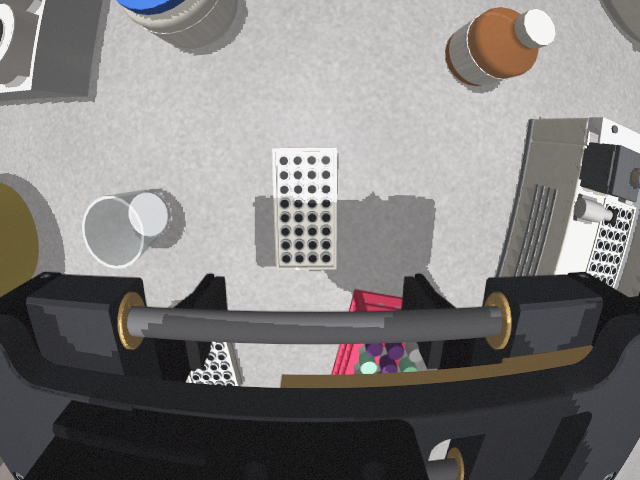

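View pics/s1.png

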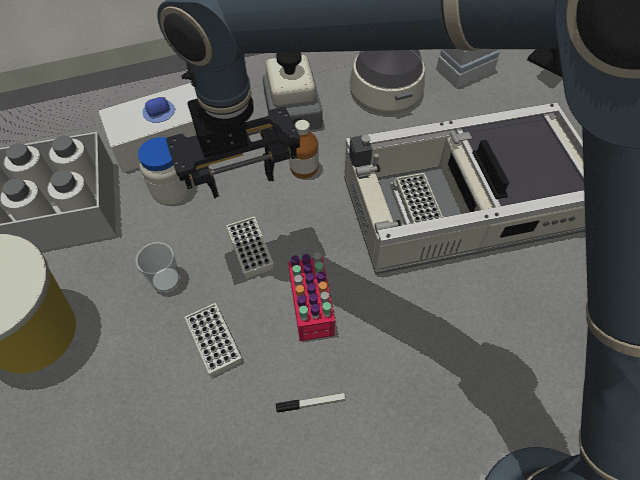

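```bash
cat > wr.py <<'E'
from h import *
Cw=optics.get_calibration('wrist')
def wray(uv,z,p,Rt):
    f=240/np.tan(np.radians(Cw['fovy'])/2); d=np.array([uv[0]-Cw['cx'],uv[1]-Cw['cy']]); r=np.hypot(*d); th=r/f
    v=np.r_[d/r*np.sin(th),np.cos(th)]; T=Cw['tool_from_camera']
    w=Rt@(T[:3,:3]@v); o=p+Rt@T[:3,3]
    return o+w*(z-o[2])/w[2]
E
python3 - <<'E'
from wr import *
im=cv2.imread('pics/w1.png'); crop(im,255,135,100,145,4,'w1c.png')
s=manip.get_state(); q=np.array([wray(u,.024,s['position'],s['tool_rot']) for u in((273,149),(337.5,149),(336,268),(277,268))])[:,:2]
print(q,q.mean(0), [np.linalg.norm(q[i]-q[(i+1)%4]) for i in range(4)])
for i,j in((0,3),(1,2)): d=q[i]-q[j]; print(np.arctan2(d[1],d[0]))
E
for g in .182 .205; do sed -e "s/{n}0.png/{n}1.png/" -e "s/(('scene',(355,185)),('side',(335,95)))/(('side',(335,95)),)/" -e "s/ov_{n}/ov1_$g/" ov.py > ov1.py; cp pics/s1.png pics/side1.png; python3 ov1.py $g; done; python3 -c "
import cv2;a=cv2.imread('pics/ov1_.182.png');b=cv2.imread('pics/ov1_.205.png');cv2.imwrite('pics/cmp1.png',cv2.hconcat([a[60:400,300:640],b[60:400,300:640]]))"
```

```text
[[0.67993831 0.33041522]
 [0.68119654 0.27003918]
 [0.56383805 0.26706054]
 [0.56236463 0.32623771]] [0.62183438 0.29843816] [np.float64(0.060389147946507335), np.float64(0.11739627970539816), np.float64(0.05919551153978622), np.float64(0.11764787027829762)]
0.035516089457418784
0.0253753040940746
loader O [ 0.58387075 -0.14496923]
loader O [ 0.58387075 -0.14496923]
```

View pics/w1c.png

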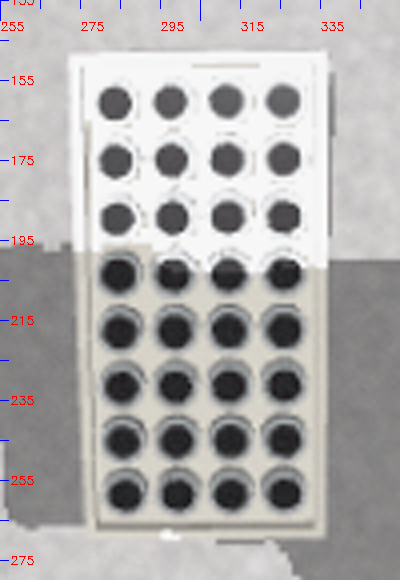

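View pics/cmp1.png

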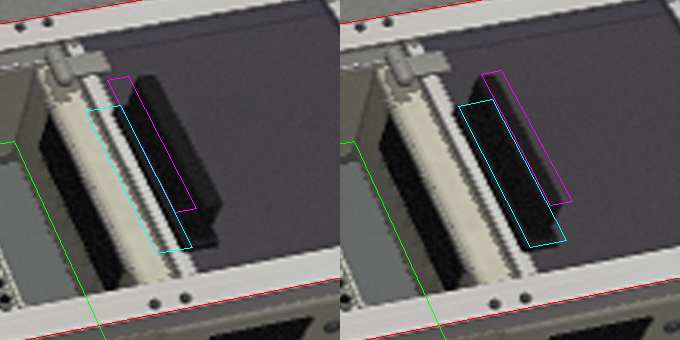

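Emit:
servo_tool --series "0.0042 0.0085 -0.03 0 0 0.06 1;0 0 -0.05 0 0 0 1;0 0 -0.05 0 0 0 1;0 0 -0.04 0 0 0 1;0 0 -0.025 0 0 0 1;0 0 0 0 0 0 1"

```text
t: 5.5
position: [0.6202, 0.2984, 0.0295]
tool_rot: [[-0.999, -0.004, 0.033], [-0.033, -0.003, -0.999], [0.004, -1.0, 0.003]]
contact_force: [-0.1, -0.4, -0.1]
finger_gap: 0.0868
```

```bash
python3 st.py
```

```text
t 5.5 pos [0.6202 0.2984 0.0295] loader [-0.0149  0.4446] jawang -88.09473905660184 tooly [-0.0039 -0.0034 -1.    ] F [-0.1319 -0.3583 -0.0678] gap 0.08679143653581242
```

Emit:
servo_tool --series "0.001 0.001 -0.0125 0 0 0 1;0 0 0 0 0 0 0.5;0 0 0 0 0 0 0;0 0 0 0 0 0 0;0 0 0 0 0 0 0" --force 25

```text
t: 6.12
position: [0.6224, 0.3019, 0.0197]
tool_rot: [[-0.999, 0.001, 0.035], [-0.035, -0.0, -0.999], [-0.001, -1.0, 0.0]]
contact_force: [0.3, -1.9, 2.8]
finger_gap: 0.0599
```

```bash
python3 st.py
```

```text
t 6.12 pos [0.6224 0.3019 0.0197] loader [-0.0131  0.4484] jawang -87.97868252737433 tooly [ 0.0007 -0.0004 -1.    ] F [ 0.2652 -1.9059  2.7915] gap 0.059913009956981816
```

Emit:
servo_tool --series "0 0 0.01 0 0 0 0;0 0 0.035 0 0 0 0;0 0 0.05 0 0 0 0;0 0 0.055 0 0 0 0;-0.0025 -0.033 0.04 0 0 -0.1 0;-0.0035 -0.045 0.02 0 0 -0.15 0;-0.004 -0.05 0 0 0 -0.2 0;-0.004 -0.05 0 0 0 -0.2 0"

```text
t: 7.12
position: [0.6077, 0.1228, 0.2299]
tool_rot: [[-0.998, 0.001, -0.056], [0.056, 0.0, -0.998], [-0.001, -1.0, -0.0]]
contact_force: [0.4, -0.2, -1.4]
finger_gap: 0.0598
```

Emit:
servo_tool --series "-0.004 -0.05 0 0 0 -0.2 0;-0.004 -0.05 0 0 0 -0.2 0;-0.003 -0.04 0 0 0 0 0;-0.0025 -0.0335 0 0 0 0 0;0 0 0 0 0 0 0;0 0 0 0 0 0 0"

```text
t: 7.88
position: [0.5945, -0.0482, 0.2293]
tool_rot: [[-0.994, 0.0, -0.11], [0.11, 0.001, -0.994], [-0.0, -1.0, -0.001]]
contact_force: [0.3, 0.8, -1.7]
finger_gap: 0.0598
```

```bash
python3 st.py; python3 - <<'E'
from h import *
snap('wrist','w2.png'); im=snap('side','s2.png'); snap('scene','a2.png')
E
python3 st.py
```

```text
t 7.88 pos [ 0.5945 -0.0482  0.2293] loader [-0.0005  0.0974] jawang -96.31625131856718 tooly [ 0.0003  0.0009 -1.    ] F [ 0.3422  0.7636 -1.7075] gap 0.05983565922578213
t 8.03 pos [ 0.5947 -0.0475  0.2292] loader [-0.0005  0.0981] jawang -96.22166868709542 tooly [ 0.0002  0.0007 -1.    ] F [-0.058  -0.6076 -0.7629] gap 0.05938621747612132
```

View pics/w2.png

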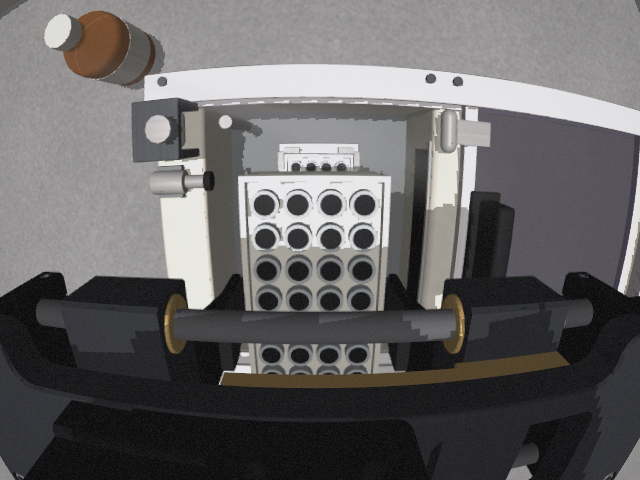

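View pics/s2.png

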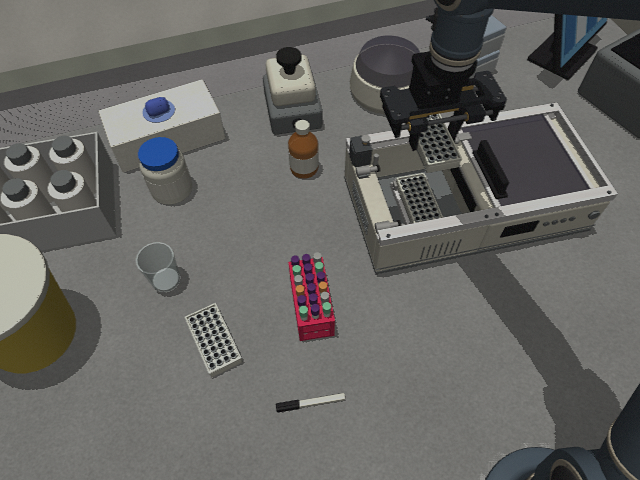

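View pics/a2.png

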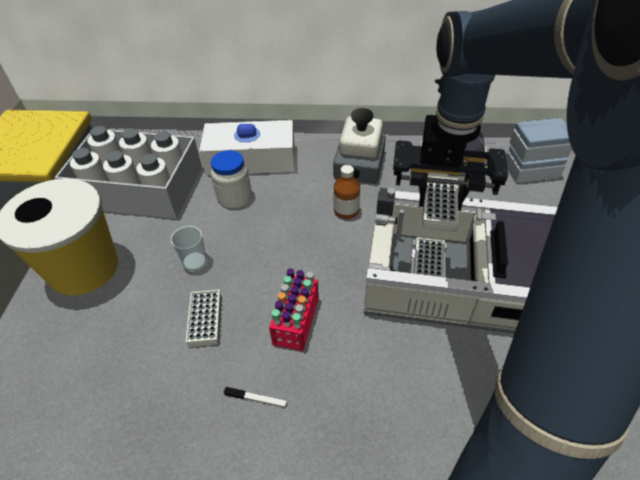

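```bash
python3 - <<'E'
from h import *
crop(cv2.imread('pics/w2.png'),230,135,165,90,4,'w2c.png')
E
```

```text
(no output)
```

View pics/w2c.png

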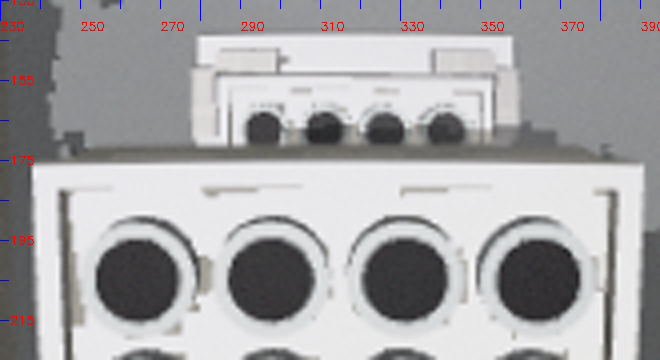

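```bash
python3 - <<'E'
from wr import *
from fit import pc
np.set_printoptions(precision=4,suppress=True)
s=manip.get_state();p=s['position'];Rt=s['tool_rot']
b=np.array([wray(pc(u,(230,135),4),.054,p,Rt)[:2] for u in((217,75),(496,74))])
h=np.array([wray(pc(u,(230,135),4),p[2]-.019+.024,p,Rt)[:2] for u in((33,163),(642,163))])
x,y=Rt[:2,0],Rt[:2,2]
for n,q in(('base',b),('held',h)):
    d=q[0]-q[1]; print(n,q,'w',np.linalg.norm(d),'yaw',np.arctan2(-d[0],d[1]), 'in tool x,z:',[( (c-p[:2])@x,(c-p[:2])@y) for c in q])
    a=np.arctan2(-d[0],d[1]); print('centre',q.mean(0)-.06*np.array([np.cos(a),np.sin(a)]))
E
```

```text
base [[ 0.6576 -0.028 ]
 [ 0.6514 -0.0879]] w 0.060302466751226386 yaw -0.10308203447143655 in tool x,z: [(np.float64(-0.060450954355497064), np.float64(-0.026249719953309342)), (np.float64(-0.060783017444088996), np.float64(0.034051816339853457))]
centre [ 0.5948 -0.0518]
held [[ 0.6564 -0.0242]
 [ 0.65   -0.0831]] w 0.05928845503228564 yaw -0.1086867716240838 in tool x,z: [(np.float64(-0.05880510400970687), np.float64(-0.029876973277229265)), (np.float64(-0.05879928876126274), np.float64(0.029411465536101036))]
centre [ 0.5935 -0.0471]
```

Emit:
servo_tool --series "0.0011 -0.0037 -0.02 0 0 -0.03 0;0 0 -0.04 0 0 0 0;0 0 -0.04 0 0 0 0;0 0 -0.03 0 0 0 0;0 0 -0.015 0 0 0 0;0 0 0 0 0 0 0;0 0 0 0 0 0 0"

```text
t: 8.9
position: [0.5969, -0.0528, 0.0854]
tool_rot: [[-0.993, 0.003, -0.115], [0.115, -0.0, -0.993], [-0.003, -1.0, -0.0]]
contact_force: [0.0, 0.1, -1.6]
finger_gap: 0.0598
```

```bash
python3 st.py;  python3 - <<'E'
from h import *
crop(snap('side','s3.png'),370,120,130,110,6,'s3c.png')
E
```

```text
t 8.9 pos [ 0.5969 -0.0528  0.0854] loader [0.0023 0.0931] jawang -96.59326323805699 tooly [ 0.0027 -0.0001 -1.    ] F [ 0.0057  0.0972 -1.6061] gap 0.05975291935811027
```

View pics/s3c.png

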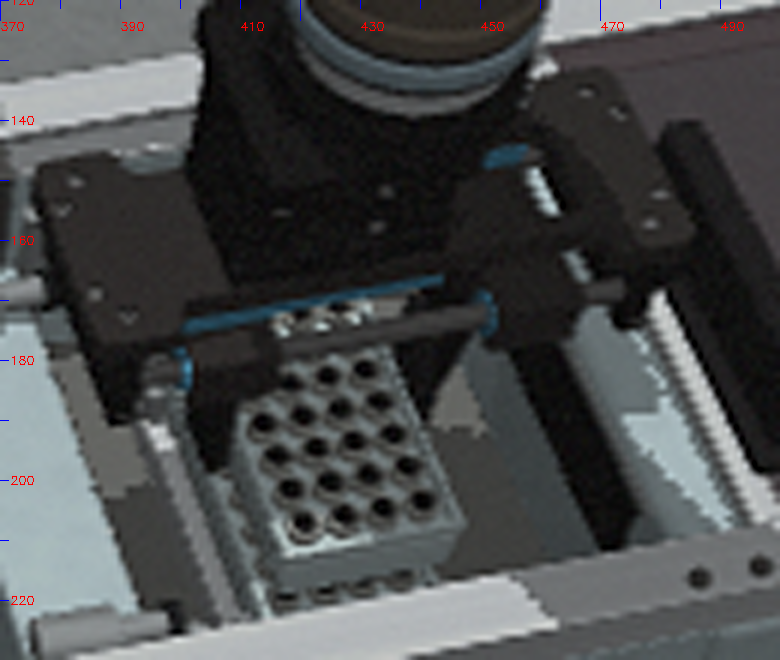

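Emit:
servo_tool --series "0 0.0005 -0.004 0 0 0 0;0 0 -0.003 0 0 0 0;0 0 -0.002 0 0 0 0;0 0 0 0 0 0 0"

```text
t: 9.45
position: [0.5956, -0.0526, 0.0748]
tool_rot: [[-0.993, -0.0, -0.115], [0.115, -0.0, -0.993], [0.0, -1.0, 0.0]]
contact_force: [0.1, 0.3, -1.5]
finger_gap: 0.0597
```

```bash
python3 st.py
```

```text
t 9.45 pos [ 0.5956 -0.0526  0.0748] loader [0.001  0.0931] jawang -96.6170188576143 tooly [-0.0004 -0.0001 -1.    ] F [ 0.0526  0.2818 -1.5389] gap 0.05969668023842948
```

Emit:
servo_tool --series "0 0.001 -0.001 0 0 0 0;0 0 -0.001 0 0 0 0;0 0 0 0 0 0 0"

```text
t: 9.82
position: [0.5958, -0.0513, 0.0737]
tool_rot: [[-0.993, 0.0, -0.115], [0.115, -0.0, -0.993], [-0.0, -1.0, 0.0]]
contact_force: [-1.4, 0.4, 4.9]
finger_gap: 0.0598
```

```bash
python3 st.py
```

```text
t 9.82 pos [ 0.5958 -0.0513  0.0737] loader [0.0011 0.0944] jawang -96.60762169654643 tooly [ 0.0003 -0.0001 -1.    ] F [-1.4394  0.4131  4.9348] gap 0.05981617207724243
```

Emit:
servo_tool --series "0 0 0.0005 0 0 0 0.72;0 0 0 0 0 0 0.8;0 0 0 0 0 0 0.95;0 0 0 0 0 0 1;0 0 0.02 0 0 0 1;0 0 0.05 0 0 0 1;0 0 0.06 0 0 0 1;0 0 0.03 0 0 0 1"

```text
t: 10.82
position: [0.5971, -0.0514, 0.2373]
tool_rot: [[-0.993, 0.005, -0.115], [0.115, -0.0, -0.993], [-0.005, -1.0, -0.0]]
contact_force: [0.0, 1.0, -0.8]
finger_gap: 0.087
```

Emit:
servo_tool --series "-0.005 0.03 0 0 0 0.1 1;-0.012 0.045 0 0 0 0.2 1;-0.015 0.05 0 0 0 0.2 1;-0.015 0.05 0 0 0 0.2 1;-0.015 0.05 0 0 0 0.2 1;-0.015 0.05 0 0 0 0.3 1;-0.015 0.05 0 0 0 0.35 1;-0.015 0.05 0 0 0 0.35 1"

```text
t: 11.82
position: [0.4882, 0.3248, 0.2336]
tool_rot: [[-0.989, 0.0, 0.151], [-0.151, -0.0, -0.989], [-0.0, -1.0, 0.0]]
contact_force: [0.4, 0.2, 0.0]
finger_gap: 0.0867
```

Emit:
servo_tool --series "-0.012 0.045 0 0 0 0 1;-0.01 0.03 0 0 0 0 1;0 0 0 0 0 0 1;0 0 0 0 0 0 1"

```text
t: 12.32
position: [0.4672, 0.3974, 0.2333]
tool_rot: [[-0.989, 0.0, 0.148], [-0.148, -0.001, -0.989], [-0.0, -1.0, 0.001]]
contact_force: [0.6, -0.9, 0.3]
finger_gap: 0.0868
```

```bash
python3 st.py;  python3 - <<'E'
from h import *
crop(snap('side','s4.png'),370,150,110,90,7,'s4c.png')
crop(snap('scene','a4.png'),380,210,100,80,7,'a4c.png')
snap('wrist','w4.png')
E
python3 st.py
```

```text
t 12.32 pos [0.4672 0.3974 0.2333] loader [-0.1783  0.5254] jawang -81.46993926981946 tooly [ 0.0002 -0.0013 -1.    ] F [ 0.567  -0.8891  0.3003] gap 0.08682855312540377
t 12.47 pos [0.4677 0.3969 0.2335] loader [-0.1777  0.5249] jawang -81.56139516136132 tooly [ 0.0005 -0.0009 -1.    ] F [-0.0098  0.2359  0.3728] gap 0.0870013152587143
```

View pics/s4c.png

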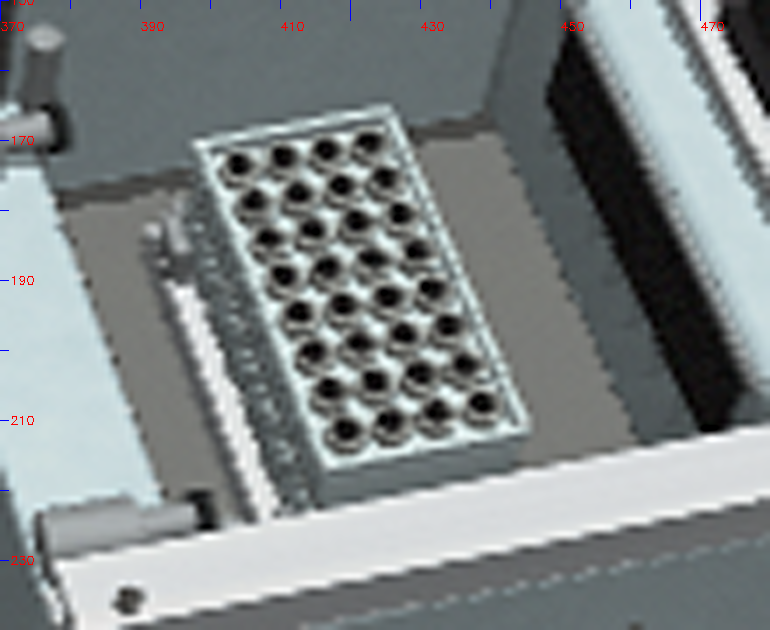

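View pics/a4c.png

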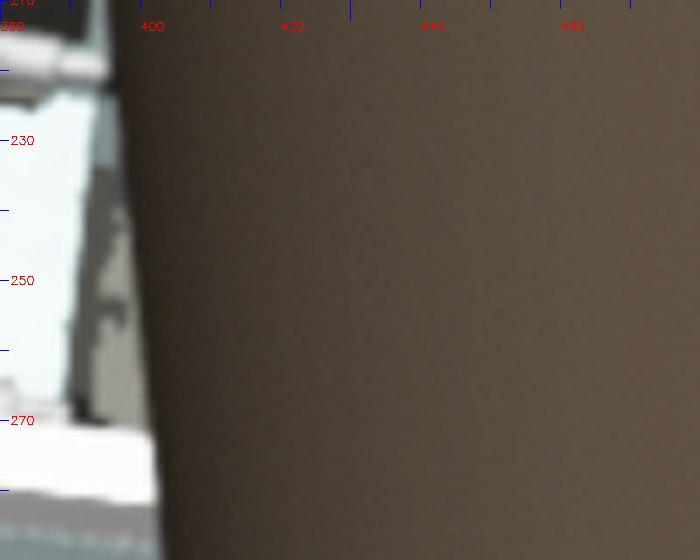

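View pics/w4.png

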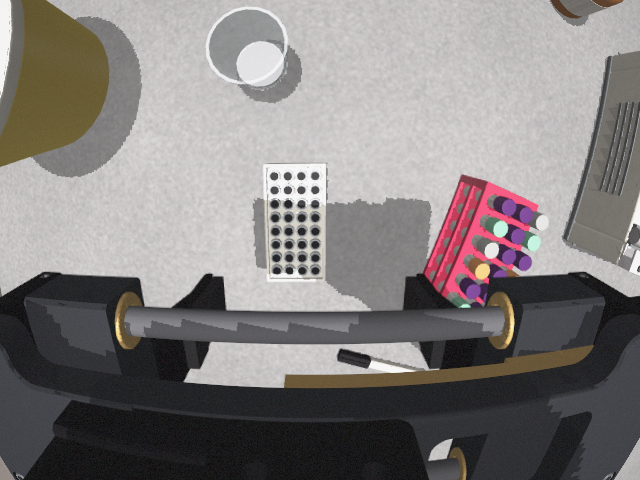

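```bash
python3 - <<'E'
from wr import *
from fit import *
np.set_printoptions(precision=4,suppress=True)
f=lambda L,o,k,z:np.array([ray('side',pc(u,o,k),z)[:2] for u in L])
b=f([(229,150),(358,125),(466,383),(333,409)],(370,160),7,.054)
s=f([(238,165),(370,143),(482,402),(344,430)],(370,150),7,.078)
c=f([(193,142),(388,107),(527,430),(327,468)],(370,150),7,.078)
for n,q in(('base cups',b),('st cups',s),('st corners',c)):
    d=(q[0]+q[1]-q[2]-q[3])/2; print(n,q.mean(0),'yaw',np.arctan2(d[1],d[0]),np.linalg.norm(d))
st=manip.get_state(); q=np.array([wray(u,.024,st['position'],st['tool_rot'])[:2] for u in((264.5,163),(327,163),(323,281),(268.5,280))])
d=(q[0]+q[1]-q[2]-q[3])/2; print('B',q.mean(0),'yaw',np.arctan2(d[1],d[0]),np.linalg.norm(d))
E
```

```text
base cups [ 0.5952 -0.0517] yaw -0.11511308535408867 0.0960156158748827
st cups [ 0.5955 -0.0515] yaw -0.11508314670042086 0.096421915330498
st corners [ 0.5955 -0.0515] yaw -0.11164729977771777 0.1194829953294301
B [0.4551 0.4134] yaw 0.1358205662537408 0.1201773201101911
```

Emit:
servo_tool --series "-0.0124 0.0167 -0.03 0 0 -0.03 1;0 0 -0.05 0 0 0 1;0 0 -0.05 0 0 0 1;0 0 -0.045 0 0 0 1;0 0 -0.025 0 0 0 1;0 0 0 0 0 0 1"

```text
t: 13.22
position: [0.454, 0.413, 0.0317]
tool_rot: [[-0.99, -0.003, 0.144], [-0.144, -0.004, -0.99], [0.003, -1.0, 0.003]]
contact_force: [0.1, 0.5, 0.0]
finger_gap: 0.087
```

```bash
python3 st.py
```

```text
t 13.22 pos [0.454  0.413  0.0317] loader [-0.1932  0.5393] jawang -81.73978397001007 tooly [-0.0028 -0.0035 -1.    ] F [0.1475 0.4595 0.0494] gap 0.0869760811069686
```

Emit:
servo_tool --series "0.0008 0.001 -0.0135 0 0 0 1;0 0 0 0 0 0 0.5;0 0 0 0 0 0 0;0 0 0 0 0 0 0;0 0 0 0 0 0 0;0 0 0 0 0 0 0"

```text
t: 13.98
position: [0.4554, 0.4159, 0.0206]
tool_rot: [[-0.989, 0.001, 0.145], [-0.145, -0.001, -0.989], [-0.001, -1.0, 0.001]]
contact_force: [-2.0, -2.1, 4.6]
finger_gap: 0.0594
```

```bash
python3 st.py
```

```text
t 13.97 pos [0.4554 0.4159 0.0206] loader [-0.1921  0.5424] jawang -81.66444348163866 tooly [ 0.0006 -0.0005 -1.    ] F [-2.0073 -2.0802  4.5803] gap 0.059434315745308025
```

Emit:
servo_tool --series "0 0 0.01 0 0 0 0;0 0 0.035 0 0 0 0;0 0 0.05 0 0 0 0;0 0 0.055 0 0 0 0;0.006 -0.02 0.045 0 0 0 0;0.012 -0.04 0.02 0 0 -0.17 0;0.0145 -0.048 0 0 0 -0.25 0;0.0145 -0.048 0 0 0 -0.25 0"

```text
t: 14.98
position: [0.5022, 0.2591, 0.2357]
tool_rot: [[-0.999, 0.001, 0.052], [-0.052, 0.001, -0.999], [-0.001, -1.0, -0.001]]
contact_force: [0.2, 0.4, -1.8]
finger_gap: 0.0599
```

Emit:
servo_tool --series "0.0145 -0.048 0 0 0 -0.25 0;0.0145 -0.048 0 0 0 -0.25 0;0.0145 -0.048 0 0 0 -0.25 0;0.0145 -0.048 0 0 0 -0.25 0;0.0145 -0.048 0 0 0 -0.2 0;0.0115 -0.04 0 0 0 0 0;0.0096 -0.03 0 0 0 0 0;0 0 0 0 0 0 0"

```text
t: 15.98
position: [0.5959, -0.0531, 0.2348]
tool_rot: [[-0.993, 0.0, -0.12], [0.12, -0.001, -0.993], [-0.0, -1.0, 0.001]]
contact_force: [-0.1, 0.4, -1.2]
finger_gap: 0.0598
```

Emit:
servo_tool --series "0 0 0 0 0 0 0;0 0 0 0 0 0 0"

```text
t: 16.23
position: [0.5954, -0.0479, 0.2352]
tool_rot: [[-0.994, 0.0, -0.112], [0.112, 0.001, -0.994], [0.0, -1.0, -0.001]]
contact_force: [0.6, -0.4, -1.7]
finger_gap: 0.0596
```

```bash
python3 st.py; python3 - <<'E'
from h import *
crop(snap('wrist','w5.png'),230,135,165,90,4,'w5c.png')
E
python3 st.py
```

```text
t 16.23 pos [ 0.5954 -0.0479  0.2352] loader [0.0003 0.0978] jawang -96.45724171757185 tooly [ 0.      0.0008 -1.    ] F [ 0.5568 -0.3768 -1.7408] gap 0.059616445134948494
t 16.27 pos [ 0.5955 -0.0481  0.2352] loader [0.0004 0.0975] jawang -96.46405894684845 tooly [ 0.      0.0005 -1.    ] F [ 0.2874 -0.3878 -0.8892] gap 0.05988125074906873
```

View pics/w5c.png

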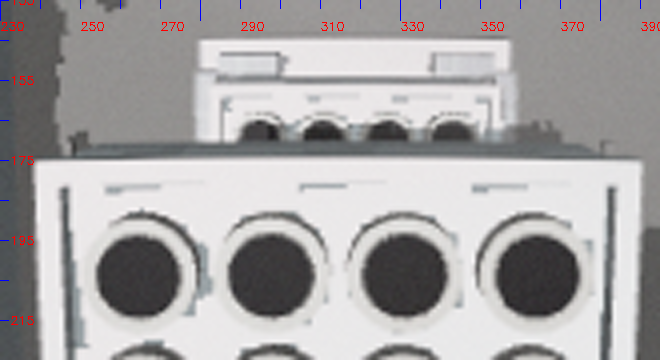

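View pics/w5.png

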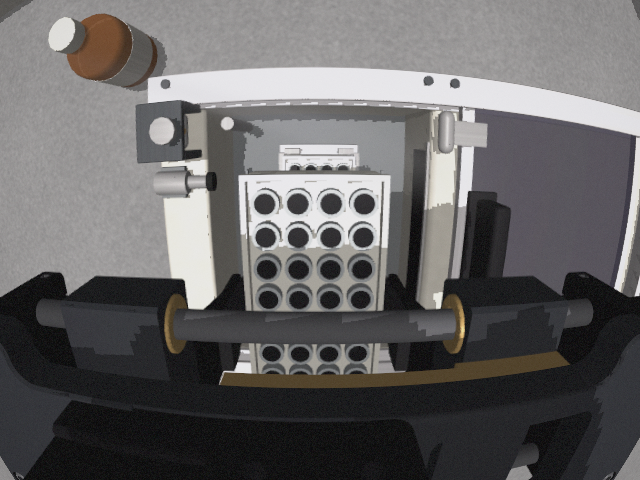

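```bash
python3 - <<'E'
from wr import *
from fit import pc
np.set_printoptions(precision=4,suppress=True)
s=manip.get_state();p=s['position'];Rt=s['tool_rot']; p=p.copy()
def rel(u,z): d=wray(pc(u,(230,135),4),z,p,Rt)-p; return np.round([d@Rt[:,0],d@Rt[:,2]],4)
print('st cups',[rel(u,.078) for u in((262,133),(324,133),(387,133),(451,133))],'edge',rel((356,80),.078))
hz=p[2]+.004
print('held cups',[rel(u,hz) for u in((138,277),(271,277),(404,277),(538,277))],'edge',rel((338,160),hz))
E
```

```text
st cups [array([-0.049 , -0.0156]), array([-0.049 , -0.0029]), array([-0.049,  0.01 ]), array([-0.0491,  0.0231])] edge [-0.0599  0.0037]
held cups [array([-0.0472, -0.0199]), array([-0.0471, -0.0068]), array([-0.0471,  0.0063]), array([-0.0472,  0.0195])] edge [-0.0586 -0.0002]
```

Emit:
servo_tool --series "0.001 -0.0035 -0.02 0 0 -0.02 0;0 0 -0.04 0 0 0 0;0 0 -0.035 0 0 0 0;0 0 -0.022 0 0 0 0;0 0 -0.01 0 0 0 0;0 0 -0.003 0 0 0 0;0 0 0 0 0 0 0"

```text
t: 17.15
position: [0.5973, -0.0531, 0.1059]
tool_rot: [[-0.993, 0.002, -0.118], [0.118, -0.0, -0.993], [-0.002, -1.0, -0.0]]
contact_force: [-0.7, 0.2, -0.8]
finger_gap: 0.0599
```

```bash
python3 st.py
```

```text
t 17.15 pos [ 0.5973 -0.0531  0.1059] loader [0.0028 0.0928] jawang -96.75600707120327 tooly [ 0.0016 -0.0001 -1.    ] F [-0.6865  0.2    -0.8368] gap 0.059906375209605504
```

Emit:
servo_tool --series "-0.0003 0.0012 -0.003 0 0 0 0;0 0 -0.002 0 0 0 0;0 0 -0.001 0 0 0 0;0 0 0 0 0 0 0"

```text
t: 17.65
position: [0.5964, -0.0522, 0.0991]
tool_rot: [[-0.993, -0.0, -0.118], [0.118, -0.0, -0.993], [0.0, -1.0, 0.0]]
contact_force: [0.9, 0.1, -2.0]
finger_gap: 0.0595
```

```bash
python3 st.py
```

```text
t 17.65 pos [ 0.5964 -0.0522  0.0991] loader [0.0018 0.0936] jawang -96.77822455519936 tooly [-0.     -0.0001 -1.    ] F [ 0.9478  0.1251 -2.0149] gap 0.05952189551438343
```

Emit:
servo_tool --series "-0.0005 0.0008 -0.001 0 0 0.02 0;0 0 -0.0005 0 0 0 0;0 0 0 0 0 0 0"

```text
t: 18.02
position: [0.5963, -0.0519, 0.0986]
tool_rot: [[-0.993, 0.001, -0.116], [0.116, -0.001, -0.993], [-0.001, -1.0, 0.001]]
contact_force: [-1.8, -1.9, 5.1]
finger_gap: 0.0597
```

```bash
python3 st.py
```

```text
t 18.02 pos [ 0.5963 -0.0519  0.0986] loader [0.0017 0.0939] jawang -96.6459210682163 tooly [ 0.0011 -0.0009 -1.    ] F [-1.8021 -1.9433  5.0661] gap 0.059744218404214636
```

Emit:
servo_tool --series "0 0 0.0005 0 0 0 0.72;0 0 0 0 0 0 0.8;0 0 0 0 0 0 0.95;0 0 0 0 0 0 1;0 0 0.02 0 0 0 1;0 0 0.05 0 0 0 1;0 0 0.05 0 0 0 1;-0.004 -0.02 0.02 0 0 0 0"

```text
t: 19.02
position: [0.5937, -0.0693, 0.2417]
tool_rot: [[-0.994, 0.006, -0.111], [0.111, 0.001, -0.994], [-0.006, -1.0, -0.001]]
contact_force: [0.6, -1.2, 0.1]
finger_gap: 0.0825
```

Emit:
servo_tool --series "-0.012 -0.05 0 0 0 0 0;-0.013 -0.05 0 0 0 0 0;-0.012 -0.05 0 0 0 0 0;0 0 0 0 0 0 0;0 0 0 0 0 0 0"

```text
t: 19.65
position: [0.555, -0.2207, 0.238]
tool_rot: [[-0.993, 0.0, -0.115], [0.115, 0.001, -0.993], [0.0, -1.0, -0.001]]
contact_force: [0.0, 0.5, 0.4]
finger_gap: 0.0353
```

```bash
python3 st.py;  python3 - <<'E'
from h import *
crop(snap('side','s6.png'),370,140,110,85,7,'s6c.png')
crop(snap('scene','a6.png'),360,180,130,110,6,'a6c.png')
snap('wrist','w6.png')
E
```

```text
t 19.65 pos [ 0.555  -0.2207  0.238 ] loader [-0.02   -0.0786] jawang -96.6023988440898 tooly [ 0.0001  0.0008 -1.    ] F [0.0157 0.4761 0.4295] gap 0.035340742831010685
```

View pics/s6c.png

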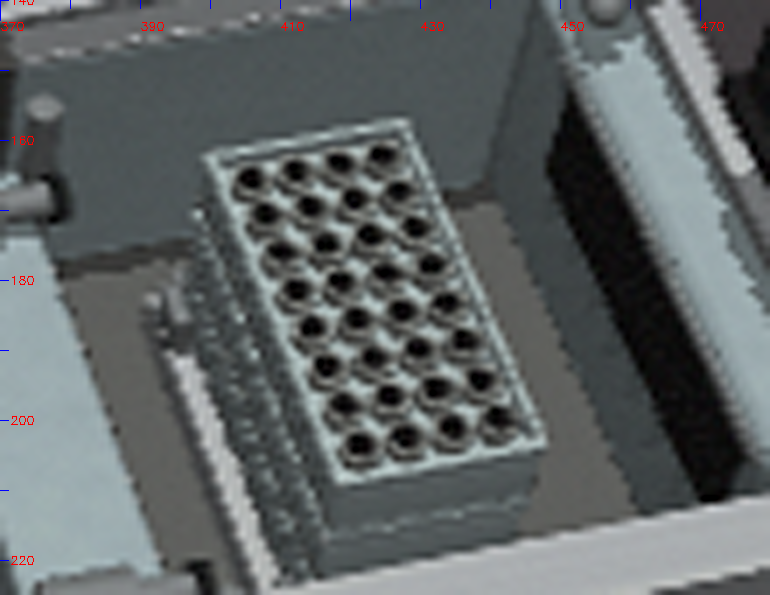

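View pics/a6c.png

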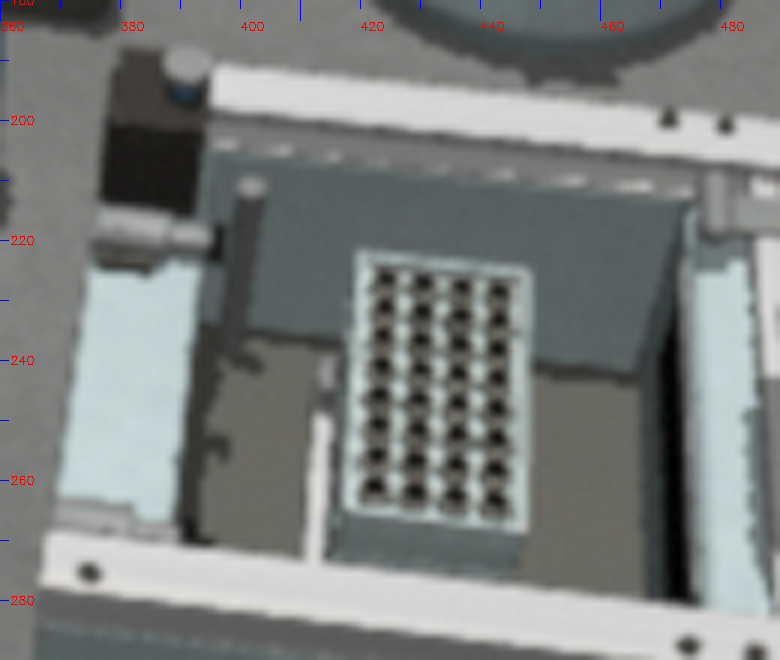

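View pics/w6.png

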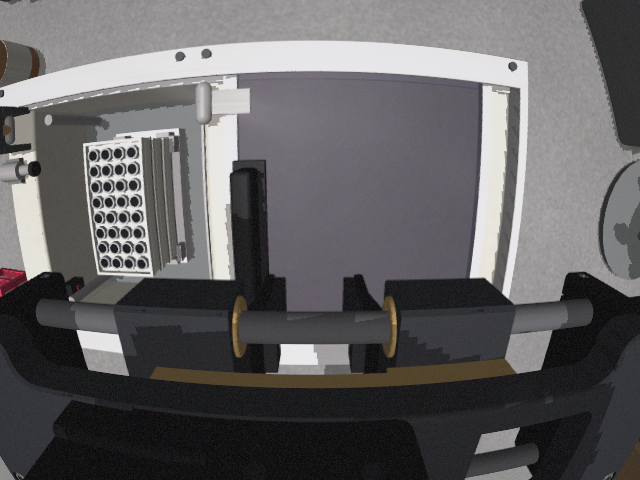

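```bash
python3 - <<'E'
from fit import *
np.set_printoptions(precision=4,suppress=True)
f=lambda n,L,o,k,z:np.array([ray(n,pc(u,o,k),z)[:2] for u in L])
for n,q in(('side cups',f('side',[(250,180),(383,156),(498,420),(359,445)],(370,140),7,.102)),('side corners',f('side',[(207,155),(407,120),(546,443),(341,483)],(370,140),7,.102)),('scene corners',f('scene',[(357,251),(531,268),(526,530),(345,512)],(360,180),6,.102))):
    d=(q[0]+q[1]-q[2]-q[3])/2; print(n,q.mean(0),'yaw',np.arctan2(d[1],d[0]),np.linalg.norm(d))
# base, scene-only rear corners
b=f('scene',[(338,314),(508,330)],(360,185),6,.054); print('base scene',b.mean(0)-.06*np.array([np.cos(.1153),-np.sin(.1153)]))
E
```

```text
side cups [ 0.596 -0.052] yaw -0.11472949125908032 0.09650990940008781
side corners [ 0.5963 -0.0528] yaw -0.11811361628489536 0.11871016036856809
scene corners [ 0.5956 -0.0505] yaw -0.11223360621211506 0.12116273187470679
base scene [ 0.595  -0.0496]
```

Emit:
servo_tool --series "0 0 -0.03 0 0 0 0;0 0 -0.04 0 0 0 0;0 0 -0.0215 0 0 0 0;0.0012 0.01 0 0 0 0 0;0.0012 0.01 0 0 0 0 0;0.0012 0.01 0 0 0 0 0;0.0017 0.015 0 0 0 0 0;0.0017 0.015 0 0 0 0 0"

```text
t: 20.8
position: [0.5629, -0.1614, 0.1478]
tool_rot: [[-0.993, 0.003, -0.116], [0.116, -0.002, -0.993], [-0.003, -1.0, 0.001]]
contact_force: [0.8, -3.1, 3.5]
finger_gap: 0.0006
```

```bash
python3 st.py
```

```text
t 20.8 pos [ 0.5629 -0.1614  0.1478] loader [-0.019  -0.0187] jawang -96.65430731832235 tooly [ 0.0027 -0.0017 -1.    ] F [ 0.8272 -3.1365  3.4676] gap 0.0005836815510830187
```

Emit:
servo_tool --series "0.0019 0.0164 0 0 0 0 0;0.0019 0.0164 0 0 0 0 0;0.0019 0.0164 0 0 0 0 0;0.0019 0.0164 0 0 0 0 0;0.0019 0.0164 0 0 0 0 0;0.0019 0.0164 0 0 0 0 0;0.0017 0.014 0 0 0 0 0;0.0012 0.01 0 0 0 0 0"

```text
t: 21.8
position: [0.5761, -0.0377, 0.1464]
tool_rot: [[-0.993, -0.0, -0.114], [0.114, 0.0, -0.993], [0.001, -1.0, -0.0]]
contact_force: [1.6, -3.2, 3.5]
finger_gap: 0.0002
```

```bash
python3 st.py
```

```text
t 21.8 pos [ 0.5761 -0.0377  0.1464] loader [-0.0201  0.1057] jawang -96.5709016056234 tooly [-0.0005  0.0003 -1.    ] F [ 1.5672 -3.1561  3.5317] gap 0.00015069381423635936
```

Now through the catch in small steps.

Emit:
servo_tool --series "0.0009 0.0075 0 0 0 0 0;0.0009 0.0075 0 0 0 0 0;0.0006 0.005 0 0 0 0 0;0.0006 0.005 0 0 0 0 0;0.0005 0.004 0 0 0 0 0;0.0005 0.004 0 0 0 0 0;0.0003 0.003 0 0 0 0 0;0.0003 0.003 0 0 0 0 0"

```text
t: 22.8
position: [0.58, -0.004, 0.1464]
tool_rot: [[-0.993, -0.002, -0.118], [0.118, -0.005, -0.993], [0.002, -1.0, 0.005]]
contact_force: [-1.6, -8.5, 4.8]
finger_gap: 0.0007
```

```bash
python3 st.py
```

```text
t 22.8 pos [ 0.58   -0.004   0.1464] loader [-0.0201  0.1395] jawang -96.79741137793458 tooly [-0.0023 -0.005  -1.    ] F [-1.6393 -8.5362  4.7921] gap 0.0007267286991255312
```

Emit:
servo_tool --series "0.0003 0.003 0 0 0 0 0;0.0003 0.003 0 0 0 0 0;0.0003 0.003 0 0 0 0 0;0.0003 0.003 0 0 0 0 0"

```text
t: 23.3
position: [0.5813, 0.0083, 0.1462]
tool_rot: [[-0.993, -0.002, -0.117], [0.117, -0.006, -0.993], [0.002, -1.0, 0.006]]
contact_force: [-1.4, -13.4, 4.5]
finger_gap: 0.0006
```

```bash
python3 st.py
```

```text
t 23.3 pos [0.5813 0.0083 0.1462] loader [-0.0202  0.1519] jawang -96.69795490386963 tooly [-0.0024 -0.0057 -1.    ] F [ -1.3992 -13.3532   4.4507] gap 0.0005636810108714301
```

Emit:
servo_tool --series "0.0002 0.0015 0 0 0 0 0;0.0002 0.0015 0 0 0 0 0;0 0 0 0 0 0 0"

```text
t: 23.68
position: [0.5813, 0.0083, 0.1462]
tool_rot: [[-0.993, -0.004, -0.119], [0.119, -0.009, -0.993], [0.003, -1.0, 0.009]]
contact_force: [-1.5, -14.9, 5.9]
finger_gap: 0.0003
```

```bash
python3 st.py
```

```text
t 23.68 pos [0.5813 0.0083 0.1462] loader [-0.0202  0.1519] jawang -96.84417864339827 tooly [-0.0036 -0.0088 -1.    ] F [ -1.4923 -14.852    5.8581] gap 0.00027334996845337044
```

Emit:
servo_tool --series "0.0002 0.0015 0 0 0 0 0;0.0002 0.0015 0 0 0 0 0;0 0 0 0 0 0 0"

```text
t: 24.05
position: [0.5813, 0.0084, 0.1462]
tool_rot: [[-0.993, -0.005, -0.121], [0.121, -0.012, -0.993], [0.003, -1.0, 0.013]]
contact_force: [-2.9, -19.4, 7.3]
finger_gap: 0.0005
```

```bash
python3 st.py; python3 - <<'E'
from h import *
crop(snap('side','s7.png'),335,95,130,96,6,'s7c.png')
E
```

```text
t 24.05 pos [0.5813 0.0084 0.1462] loader [-0.0202  0.152 ] jawang -96.94432128321282 tooly [-0.0049 -0.0124 -0.9999] F [ -2.903  -19.4269   7.2525] gap 0.000526039781986611
```

View pics/s7c.png

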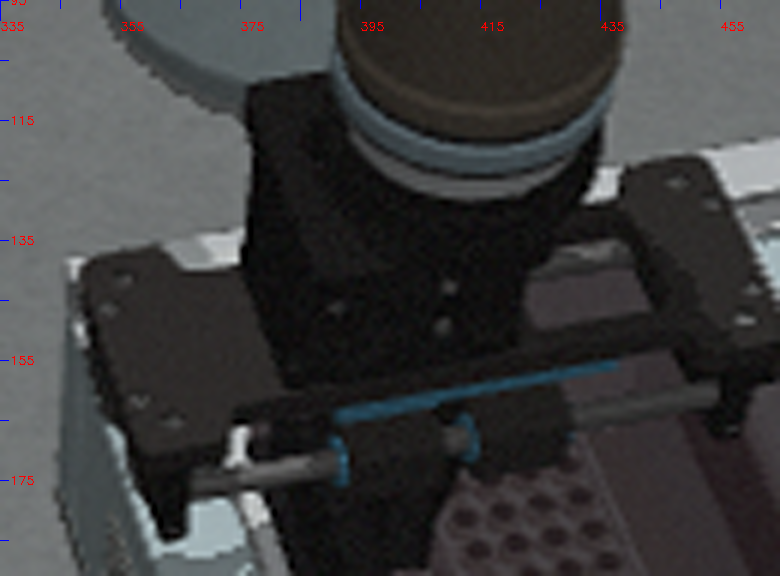

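Emit:
servo_tool --series "-0.0009 -0.008 0 0 0 0 0;-0.0023 -0.02 0 0 0 0 0;-0.003 -0.025 0.01 0 0 0 0;0 -0.02 0.05 0 0 0 0;0 -0.04 0.05 0 0 0 0;-0.01 -0.05 0.01 0 0 0 0;-0.01 -0.05 0 0 0 0 0;-0.01 -0.05 0 0 0 0 0"

```text
t: 25.1
position: [0.5464, -0.2446, 0.2654]
tool_rot: [[-0.994, 0.001, -0.114], [0.114, 0.001, -0.994], [-0.001, -1.0, -0.001]]
contact_force: [0.9, 0.1, -0.1]
finger_gap: 0.0009
```

Emit:
servo_tool --series "-0.02 -0.05 0 0 0 0 0;-0.02 -0.05 0 0 0 0 0;0 0 0 0 0 0 0"

```text
t: 25.48
position: [0.5036, -0.3491, 0.2646]
tool_rot: [[-0.992, -0.001, -0.124], [0.124, -0.001, -0.992], [0.001, -1.0, 0.001]]
contact_force: [0.0, 0.9, 0.3]
finger_gap: 0.0003
```

```bash
python3 st.py; python3 - <<'E'
from h import *
snap('side','side8.png'); crop(cv2.imread('pics/side8.png'),335,95,130,96,6,'s8c.png')
snap('scene','scene8.png'); 
E
sed -e "s/{n}0.png/{n}8.png/" -e "s/ov_{n}/ov8_{n}/" ov.py > ov8.py; python3 ov8.py 0.0015
```

```text
t 25.48 pos [ 0.5036 -0.3491  0.2646] loader [-0.0562 -0.212 ] jawang -97.10556419012423 tooly [-0.0014 -0.0011 -1.    ] F [0.0065 0.8594 0.2605] gap 0.00027844894957318613
loader O [ 0.58387075 -0.14496923]
```

View pics/s8c.png

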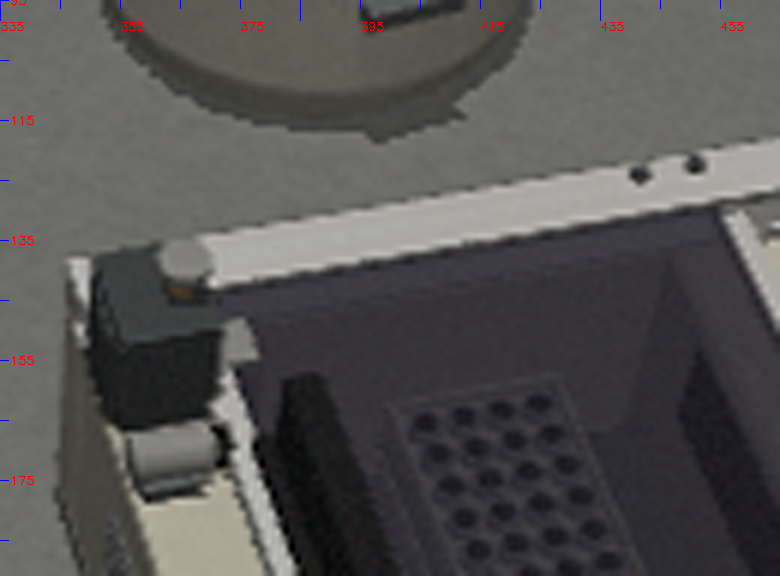

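View pics/ov8_scene.png

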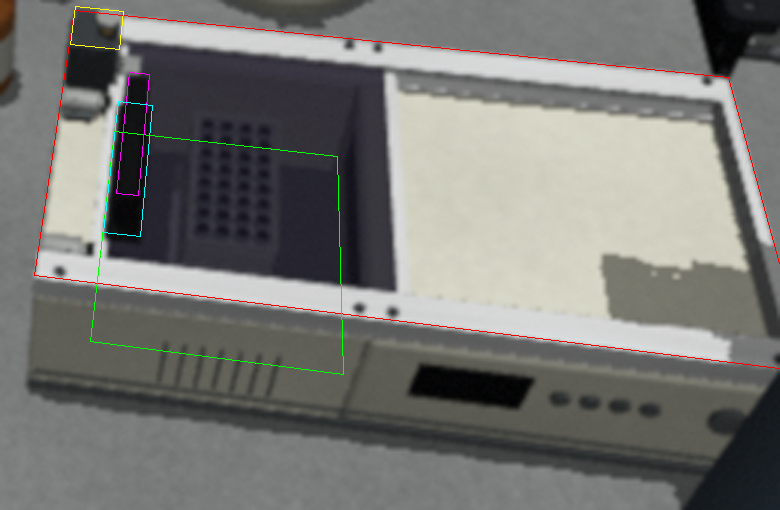

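View pics/ov8_side.png

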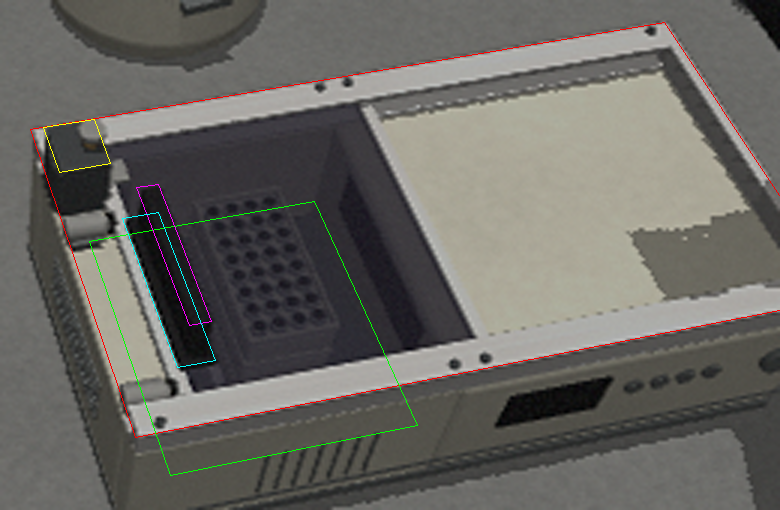

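View pics/side8.png

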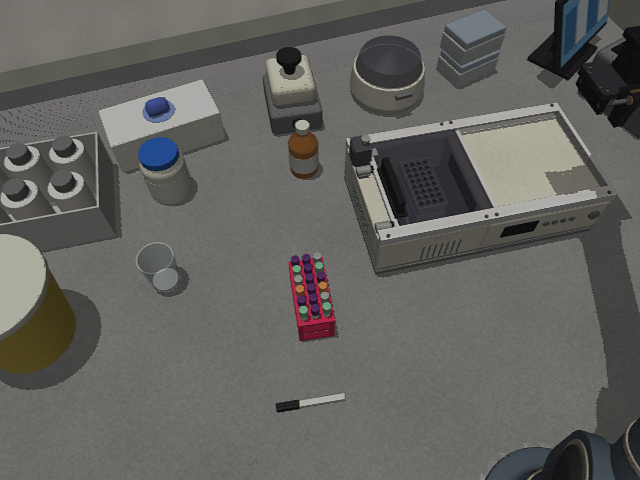

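```bash
python3 - <<'E'
from h import *
s=manip.get_state(); print(s['t'],np.abs(s['dq']).max()); print(manip.job_done())
E
```

```text
25.575 0.033425645825350896
the job is handed in; nothing more can be done
None
```

I stacked both loose trays on the one in the bay and pushed the guard shut onto its stop. I handed the job in at 25.6 s of the 72 s allowed, with the arm clear of everything.

- **Guard opened first:** before picking anything up, I pushed the guard fully open, from about 0.18 to about 0.205 m, to make room for the gripper body.
- **Setting down:** both trays went down gently, with about 5 N on contact each time.
- **Pile:** the first tray sat within about 0.5 mm of the base tray. The top tray was within about 1 mm in x, y and yaw on most views. It was about 2 mm off by the least certain one, the side-camera outline.
- **Guard:** it reached its stop at 13–15 N, and I pressed on to 19 N with no further movement. After I let go it stayed at home: a model drawn about 1.5 mm from home matched both cameras to within a few millimetres, whereas a guard that had not latched would have sprung back 15–22 mm.
- **Latch:** the cap is back at its starting height in the side picture (within about 1 px), so the catch looks down. This is read from the picture; I had no direct latch reading.
- **Other things:** the rack, bottle, beaker and marker look unmoved in the last side picture, judged by eye rather than measured.
- **Failed checks:** none. The two camera estimates of the base tray differed by only 1–2 mm.

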